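Set up the slide staining line: each carrier into its own dish

TASK

Set up the slides for staining: put each of the four loaded slide carriers (long, short, double and round) into the staining dish of its own shape and size, standing upright on the floor of the dish. The slides are glass, so keep the carriers upright and lower each one in rather than dropping it. Leave the dishes where they stand, and do not disturb the oil bottle or the eyepiece standing among them.

Things in the scene. Friction and masses are not known exactly. Their poses are not given: they have to be found in the camera images.
- long_carrier_mid (a point): Long slide carrier: a row of upright glass slides with frosted white tops in a steel frame, 110 mm along x, 36 along y, 120 tall. The point is its centre, 60 mm above its underside. Black grip on top: 36 mm along x, 12 mm thick along y, from 36 to 60 mm above the point; thin wire bail along x through it, end to end, 44 mm above. Slides reach 20 mm above. About 0.26 kg, loose.
- short_carrier_mid (a point): Short slide carrier, made like the long one: one row of slides, 60 mm along its x, 36 mm along its y, 120 mm tall; this point is at its centre, 60 mm above its underside. Same black grip, same place: 36 mm along x, 12 mm thick along y, from 36 to 60 mm above this point; slide tops 20 mm above it. About 0.16 kg, loose.
- double_carrier_mid (a point): Double slide carrier, made like the long one but with two rows of slides side by side: 66 mm along its x, 72 mm along its y, 120 mm tall; this point is at its centre, 60 mm above its underside. Same black grip, same place: 36 mm along x, 12 mm thick along y, from 36 to 60 mm above this point; slide tops 20 mm above it. About 0.28 kg, loose.
- round_carrier_mid (a point): Round slide carrier: eight slides standing like spokes on a round steel base 66 mm in diameter, 120 mm tall, a thin stem in the middle with a round black knob 18 mm in diameter, from 36 to 60 mm above this point. This point is at its centre, 60 mm above its underside; slide tops 20 mm above it. About 0.18 kg, loose.
- long_dish: Long staining dish: open-topped grey plastic trough, empty. Inside 130 mm along its x and 54 mm along its y, walls 4 mm, 147 x 71 mm over the turned-out rim. Origin at the centre of its underside; the inner floor is 6 mm and the rim 74 mm above it. About 0.62 kg, standing loose on the bench.
- short_dish: Short staining dish, made like the long one: inside 80 mm along its x and 54 mm along its y, 97 x 71 mm over the rim. Origin at the centre of its underside; inner floor 6 mm and rim 74 mm above it. About 0.48 kg, loose.
- double_dish: Wide, nearly square staining dish, made like the long one: inside 86 mm along its x and 92 mm along its y, 103 x 109 mm over the rim. Origin at the centre of its underside; inner floor 6 mm and rim 74 mm above it. About 0.66 kg, loose.
- round_dish: Round staining dish, grey plastic, empty: inside diameter 84 mm, about 102 mm over the rim. Origin at the centre of its underside; inner floor 6 mm and rim 74 mm above it. About 0.52 kg, loose.
- oil_bottle: Bystander: small amber immersion-oil bottle with a black dropper cap, 26 mm in diameter, 70 mm tall, loose. Origin at the centre of its underside.
- eyepiece: Bystander: spare microscope eyepiece standing on end, black, 32 mm in diameter, 52 mm tall, loose. Origin at the centre of its underside.

How it is judged:
At the end, for the whole second after the job is handed in: Each of the four carriers stands on the inner floor of the dish of its own shape (its underside within about 4 mm of the floor, its centre within 18 mm of the dish's centre, upright within 7 degrees), at rest, and the dishes stand flat (horizontal distance between long_carrier_mid and long_dish below 0.018 m and z of long_carrier_mid in the frame of long_dish between 0.061 and 0.07 m and angle between each of long_carrier_mid, short_carrier_mid, double_carrier_mid, round_carrier_mid's own z axis and vertical below 0.12 rad and angle between each of long_dish, short_dish, double_dish, round_dish's own z axis and vertical below 0.06 rad and linear speed of each of long_carrier, short_carrier, double_carrier, round_carrier below 0.02 m/s and angular speed of each of long_carrier, short_carrier, double_carrier, round_carrier below 0.2 rad/s and horizontal distance between short_carrier_mid and short_dish below 0.018 m and z of short_carrier_mid in the frame of short_dish between 0.061 and 0.07 m and horizontal distance between double_carrier_mid and double_dish below 0.018 m and z of double_carrier_mid in the frame of double_dish between 0.061 and 0.07 m and horizontal distance between round_carrier_mid and round_dish below 0.018 m and z of round_carrier_mid in the frame of round_dish between 0.061 and 0.07 m); the robot touches nothing.
It fails at once if a carrier is tipped by more than 35 degrees (angle between any of long_carrier_mid, short_carrier_mid, double_carrier_mid, round_carrier_mid's own z axis and vertical above 0.61 rad).
It fails at once if a carrier is dropped (falls free of the fingers by more than about 25 mm) ((linear speed of long_carrier above 0.7 m/s and contact force between the fingers and long_carrier below 0.05 N) or (linear speed of short_carrier above 0.7 m/s and contact force between the fingers and short_carrier below 0.05 N) or (linear speed of double_carrier above 0.7 m/s and contact force between the fingers and double_carrier below 0.05 N) or (linear speed of round_carrier above 0.7 m/s and contact force between the fingers and round_carrier below 0.05 N)).
It fails at once if a staining dish is shoved more than 30 mm from where it stood (distance of any of long_dish, short_dish, double_dish, round_dish from where it was at the start of the episode above 0.03 m).
It fails at once if the oil bottle or the eyepiece is shoved more than 30 mm or knocked over (distance of any of oil_bottle, eyepiece from where it was at the start of the episode above 0.03 m or angle between any of oil_bottle, eyepiece's own z axis and vertical above 0.5 rad).
It also fails if it takes over 109 s, if anything falls off the work surface, if the arm or the gripper's body presses on something with over 40 N, if the wrist force passes 120 N, or if a joint passes its speed limit or range.

ROBOT

A 6-joint arm with a two-finger parallel gripper is mounted at the origin on the work surface. World frame = base frame: x ahead of the robot, y to its left, z up, the work surface at z = 0. Lengths are in m, angles in rad, forces in N, time in s.
With the tool pointing down it reaches from about 0.25 to 0.725 m from the base axis. Payload 4 kg.
Tool frame: the origin (TCP) lies midway between the tips of the shut fingers; the grasp point (between the pads) lies 19 mm behind it; z points along the fingers, x is the direction in which the jaws open and shut, and the axes are right-handed (so a half turn about z gives the same grasp; the last joint's range is limited). The gripper opens to 85 mm and grips with 20 to 120 N. Pads are 22 mm wide; open, the fingers measure 114 mm over their backs; the gripper's body (76 mm by 85 mm) begins 54 mm behind the grasp point. The pads swing forward as they close: fully open they stand 13 mm farther back than shut.
Start: joints at [1.336, 0.241, 0.005, 1.335, 0, 1.571], TCP at [0.116, 0.486, 0.231] pointing down, gripper open.
Joint ranges: [-2.72, 2.72], [-1.05, 1.87], [-1.09, 1.28], [-1.99, 2.15], [-1.42, 1.44], [-3.14, 3.14]. Speed limits (rad/s): [2.79, 2.79, 3.14, 3.14, 3.14, 3.14].

INTERFACE

Orientations are given as a unit quaternion [x, y, z, w].
In Python, from workcell import bot, vision, ticket gives the robot as it stands.
- The arm moves only by the tool play_rows, never from a script. Its argument "deltas" is one flat list of numbers, 5 for each row, row after row: the opening, from 0 (shut) to 1 (fully open), then the shift along the tool's x, y, z in units of 60 mm (1.0 is 60 mm), then the turn about the tool's z in degrees. A call has 1 to 12 rows; each row shifts and turns the pose as measured when the row begins, along the tool's axes as they then stand; what a row does not reach is not made up. A row lasts 1/8 s, in which the tool goes at most 62.5 mm and 10.7 degrees, less where a joint would pass 70% of its speed; a pose out of reach is approached as far as the arm can. A call is refused whole if a number of a shift passes 1 or a number of a turn 10.7, either way. A call with a gripper value outside its range is refused whole. The fingers move at their own pace and stop on an object; the grip force is fixed at half the most. Time passes only in rows, so rows that do not move let the fingers close. It gives the time, the measured TCP pose, the force and the opening at its end, in the units of the state.
- bot.get_obs(): the state, without advancing time (a new reading comes with each control period).
- vision.camera(name): name is "scene" or "side" or "wrist"; returns a dict with "color" (420x560x3 uint8, blue, green, red), "intrinsics" (3x3 intrinsics, pixels), "k1" (the pictures are not rectified: a ray, as slopes to the right and down, at radius r is drawn at 1 + k1 r^2 times it, then the intrinsics apply), "rvec" (rotation vector, rad) and "tvec" (3), from world to camera coordinates, as OpenCV has them. Camera axes: x right, y down, z forward; pixel columns grow to the right and rows downward; lengths in m; the calibration is good to about 2 mm. A picture is of the moment at which its call begins. There is no depth.
- ticket.job_done(): hands the job in, once; it reports no verdict.
The state is a dict: "clock": time; "joint_pos": joint angles; "joint_vel": joint speeds; "tau": joint torques, N m; "eef_pos": TCP position; "tool_rot": TCP orientation; "ft_force": force on the tool from outside, world axes, zero at the start; "ft_torque": the same for the moment, N m; "grip_width": finger opening in m.
Only numpy, scipy, OpenCV 4.12 (cv2) and the standard library are available. Lean on these libraries where they do the work, as an engineer would, in place of code of your own. Each camera call takes 0.05 s, during which the arm holds its last target. There are 200 camera calls.

## Working session

There is one attempt and no reset: what is moved stays moved. The work goes in short steps, Python scripts to look and compute and a tool call to move; the robot and the scene stay as the last step left them, time stands still between calls to the robot, and variables do not carry over. Pictures are saved under pics/ and viewed, about 12 in all and at most 16, crops included, and the job is handed in when it is done.

Besides the shell and the picture viewer there is one more tool, called after ">>>" by a JSON object that holds its "fn" and its "kwargs". play_rows: Moves the arm, as the interface text tells. Its arguments: {"type":"object","properties":{"deltas":{"type":"array"}},"required":["deltas"]}

```bash
ls; mkdir -p pics
cat > h.py <<'E'
import numpy as np, cv2
from workcell import bot, vision, ticket
def grab(n,f=None):
    c=vision.camera(n)
    if f: cv2.imwrite('pics/'+f,c['color'])
    np.savez('cam_'+n+'.npz',**{k:np.array(v) for k,v in c.items()})
    return c
def load(n): 
    d=np.load('cam_'+n+'.npz'); return {k:d[k] for k in d}
def RT(c): 
    return cv2.Rodrigues(np.array(c['rvec'],float))[0],np.array(c['tvec'],float).reshape(3)
def ray(c,px):
    R,t=RT(c); K=np.array(c['intrinsics'],float)
    D=np.array([float(c['k1']),0,0,0])
    u=cv2.undistortPoints(np.array(px,float).reshape(-1,1,2),K,D).reshape(-1,2)
    d=np.c_[u,np.ones(len(u))]@R
    return -R.T@t,d
def onz(c,px,z):
    o,d=ray(c,px); return o+d*((z-o[2])/d[:,2])[:,None]
def proj(c,P):
    return cv2.projectPoints(np.array(P,float).reshape(-1,1,3),np.array(c['rvec'],float),np.array(c['tvec'],float),np.array(c['intrinsics'],float),np.array([float(c['k1']),0,0,0]))[0].reshape(-1,2)
E
python3 - <<'E'
from h import *
for n in ['scene','side','wrist']:
    c=grab(n,n+'0.png'); o,d=ray(c,[[280,210]]); print(n,o.round(3),(d[0]/np.linalg.norm(d[0])).round(3),c['k1'],np.array(c['intrinsics'])[0,0])
print(bot.get_obs())
E
```

```text
pics
scene [ 1.036 -0.032  0.91 ] [-0.499  0.029 -0.866] -0.16599992638026906 478.2153015030055
side [ 0.372 -0.69   0.816] [ 0.144  0.657 -0.74 ] 0.052813484556873805 498.4140908188094
wrist [0.04  0.504 0.372] [ 0.299 -0.074 -0.951] 0.02724399959121593 363.2442742786256
{'clock': 0.15, 'joint_pos': array([1.33598379e+00, 2.41244357e-01, 4.02972296e-03, 1.33522155e+00,
       3.78790486e-05, 1.57079028e+00]), 'joint_vel': array([ 0.000505  , -0.00091952,  0.00380655, -0.00057055,  0.00134829,
       -0.00044432]), 'tau': array([-3.46447714e-04, -3.72633862e+01,  2.52638859e+01,  1.23386330e-02,
        3.61391130e-05, -3.87432422e-06]), 'eef_pos': array([0.11620516, 0.48580515, 0.23061375]), 'tool_rot': array([ 7.85064964e-01,  6.19412891e-01, -6.55431678e-04,  4.93001716e-04]), 'ft_force': array([ 0.43854115, -0.41413595, -0.00781104]), 'ft_torque': array([-0.02663168,  0.02092718,  0.02364318]), 'grip_width': 0.08573002095099469}
```

View pics/scene0.png

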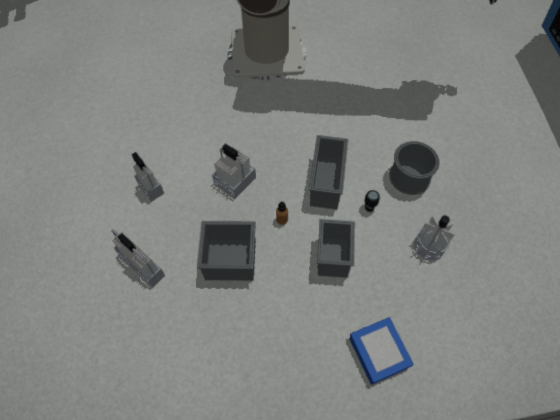

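View pics/side0.png

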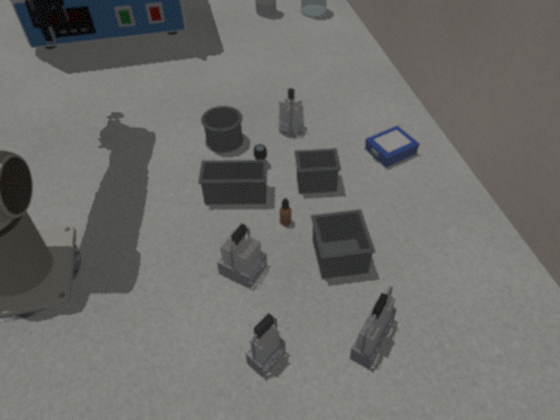

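View pics/wrist0.png

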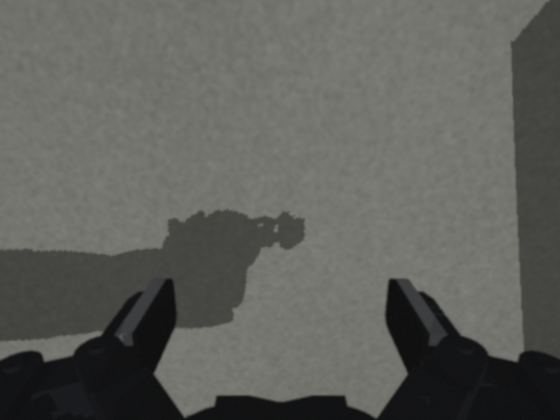

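The scene view shows the dishes: double (228,250), long (328,172), short (336,248) and round (413,167). The carriers are long (137,257), short (148,175), double (233,168) and round (433,237), with the bottle at (282,213) and the eyepiece at (371,200). The side view shows the same set, and the wrist view only bench.

Run:
```python
from h import *
C={n:load(n) for n in('scene','side')}
seeds={'long':((128,242),(380,306)),'short':((139,161),(265,325)),'double':((231,152),(240,234)),'round':((444,221),(291,94))}
for k,s in seeds.items():
    P=[]
    for n,p in zip(C,s):
        im=C[n]['color']; v=im.max(2); m=(v<45).astype(np.uint8)
        x0,y0=p[0]-18,p[1]-18
        w=m[y0:y0+36,x0:x0+36]
        N,L,S,ce=cv2.connectedComponentsWithStats(w)
        i=1+np.argmax(S[1:,4]); c=ce[i]+[x0,y0]
        ys,xs=np.nonzero(L==i); pts=np.c_[xs+x0,ys+y0].astype(np.float32)
        q=onz(C[n],pts,.108)[:,:2]; u,sv,vt=np.linalg.svd(q-q.mean(0),full_matrices=False)
        P.append(c); print(k,n,c.round(1),S[i,4],'xy@.108',q.mean(0).round(4),'ang',np.degrees(np.arctan2(vt[0,1],vt[0,0])).round(1), 'ext',np.ptp(q@vt[0]).round(3),np.ptp(q@vt[1]).round(3))
    o1,d1=ray(C['scene'],P[0]);o2,d2=ray(C['side'],P[1])
    A=np.c_[d1[0],-d2[0]]; t=np.linalg.lstsq(A,o2-o1,rcond=None)[0]
    a=o1+t[0]*d1[0];b=o2+t[1]*d2[0]; print('  tri',((a+b)/2).round(4),'gap',np.linalg.norm(a-b).round(4))
def crop(n,x0,y0,x1,y1,f,s):
    im=cv2.convertScaleAbs(C[n]['color'][y0:y1,x0:x1],alpha=2.0); cv2.imwrite('pics/'+f,cv2.resize(im,None,fx=s,fy=s,interpolation=cv2.INTER_CUBIC))
crop('scene',190,125,450,290,'sc1.png',3)
crop('side',190,95,380,285,'si1.png',3)
```

```text
long scene [126. 242.] 124 xy@.108 [ 0.6192 -0.3025] ang 41.7 ext 0.046 0.014
long side [379.8 305. ] 155 xy@.108 [ 0.6183 -0.3021] ang -132.1 ext 0.044 0.012
  tri [ 0.6187 -0.3023  0.1076] gap 0.0009
short scene [138.3 160.9] 91 xy@.108 [ 0.43   -0.2925] ang 30.0 ext 0.048 0.012
short side [264.2 325.8] 150 xy@.108 [ 0.4287 -0.2936] ang -140.1 ext 0.038 0.016
  tri [ 0.4288 -0.2929  0.1064] gap 0.0002
double scene [229.9 151.8] 133 xy@.108 [ 0.4247 -0.0986] ang 36.3 ext 0.044 0.021
double side [239.  233.7] 134 xy@.108 [ 0.4229 -0.0992] ang -124.2 ext 0.043 0.018
  tri [ 0.4232 -0.0985  0.1066] gap 0.0009
round scene [443.3 221.7] 83 xy@.108 [0.627  0.3089] ang -38.8 ext 0.028 0.014
round side [290.6  93.8] 28 xy@.108 [0.6236 0.3071] ang -101.1 ext 0.034 0.008
  tri [0.6249 0.3106 0.1049] gap 0.0011
```

View pics/sc1.png

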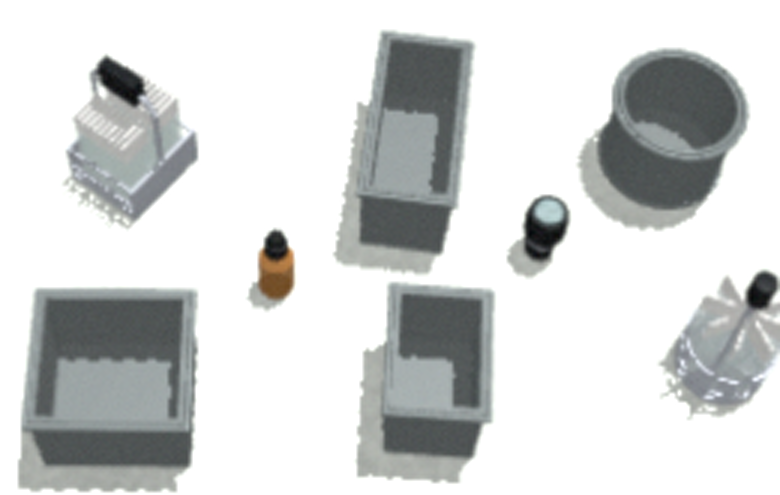

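View pics/si1.png

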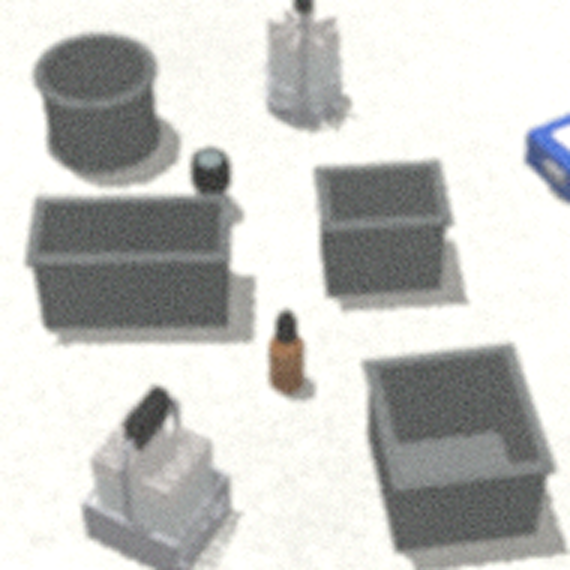

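Run:
```python
from h import *
C={n:load(n) for n in('scene','side')}; off={'scene':(190,125),'side':(190,95)}
D={'long':[[(383,32),(474,40),(456,203),(358,195)],[(36,197),(230,198),(230,263),(28,260)]],
'short':[[(390,284),(494,291),(492,421),(384,415)],[(315,168),(441,160),(452,222),(321,232)]],
'double':[[(36,289),(197,290),(193,430),(22,425)],[(364,361),(514,345),(553,467),(383,487)]]}
for k,v in D.items():
    for n,p in zip(C,v):
        q=onz(C[n],(np.array(p)+.5)/3-.5+off[n],.074)[:,:2]
        e=np.roll(q,-1,0)-q
        print(k,n,'c',q.mean(0).round(4),'len',np.linalg.norm(e,axis=1).round(3),'ang',(np.degrees(np.arctan2(e[:,1],e[:,0]))%180).round(1))
for n,p in zip(C,[[(612,105),(748,108),(684,48),(675,158)],[(34,72),(157,70),(96,34),(98,104)]]):
    q=onz(C[n],(np.array(p)+.5)/3-.5+off[n],.074)[:,:2]; print('round',n,q.round(3).tolist(),((q.max(0)+q.min(0))/2).round(4))
for k,p in {'bottle_cap':((276,240),(288,322)),'eyep_top':((549,211),(210,160))}.items():
    for n,x in zip(C,p): print(k,n,onz(C[n],(np.array([x])+.5)/3-.5+off[n],.065 if k[0]=='b' else .052).round(3))
```

```text
long scene c [0.4466 0.1101] len [0.068 0.145 0.068 0.145] ang [ 79.  166.3  79.7 166.3]
long side c [0.4444 0.1064] len [0.144 0.068 0.144 0.067] ang [165.2  77.7 164.5  78. ]
short scene c [0.6348 0.0998] len [0.069 0.094 0.069 0.095] ang [ 80.7 170.4  81.4 170.9]
short side c [0.6308 0.0965] len [0.096 0.069 0.095 0.07 ] ang [171.   78.8 171.9  79. ]
double scene c [ 0.6208 -0.1128] len [0.108 0.101 0.109 0.098] ang [ 84.8 175.5  83.7 174.8]
double side c [ 0.6163 -0.1151] len [0.101 0.103 0.107 0.104] ang [173.9  83.6 174.3  80.6]
round scene [[0.449, 0.252], [0.46, 0.352], [0.402, 0.317], [0.499, 0.288]] [0.4501 0.3021]
round side [[0.4, 0.309], [0.497, 0.287], [0.456, 0.347], [0.443, 0.255]] [0.448  0.3012]
bottle_cap scene [[0.537 0.001 0.065]]
bottle_cap side [[ 0.534 -0.003  0.065]]
eyep_top scene [[0.522 0.195 0.052]]
eyep_top side [[0.52  0.192 0.052]]
```

Measured sizes match the given ones: rims 145×68, 95×69 and 101×107 mm, round about 100 mm, and grip heights of 0.105–0.108. I'll take the round carrier first, viewing it from above with the wrist camera.

>>> {"fn": "play_rows", "kwargs": {"deltas": [1,-0.07,0.74,0,0,1,-0.07,0.74,0,0,1,-0.07,0.74,0,0,1,-0.07,0.74,0,0,1,-0.07,0.74,0,0,1,-0.07,0.74,0,0,1,-0.07,0.74,0,0,1,-0.07,0.74,0,0,1,-0.07,0.74,0,0,1,-0.07,0.74,0,0,1,-0.07,0.74,0,0,1,-0.07,0.74,0,0]}}

```text
clock: 1.65
eef_pos: [0.6344, 0.3096, 0.2245]
tool_rot: [0.782, 0.623, -0.005, 0.0]
ft_force: [1.4, 0.5, 0.0]
grip_width: 0.0854
```

```bash
cat >> h.py <<'E'
DISH={'long':(.4455,.1083,165.5),'short':(.633,.098,171),'double':(.6185,-.114,174.3),'round':(.449,.3017,0)}
CAR={'long':(.6187,-.3023,45),'short':(.4288,-.2929,35),'double':(.4232,-.0985,46),'round':(.625,.310,0)}
def yaw(o):
    from scipy.spatial.transform import Rotation as Ro
    M=Ro.from_quat(o['tool_rot']).as_matrix(); return np.degrees(np.arctan2(M[1,0],M[0,0])),M
def delta(x,y,z,yw=None):
    o=bot.get_obs(); a,M=yaw(o); p=o['eef_pos']
    print('t',round(o['clock'],2),'tcp',p.round(4),'yaw',a.round(1),'tilt',np.degrees(np.arccos(-M[2,2])).round(2),'q',np.degrees(o['joint_pos']).round(0),'grip',round(o['grip_width'],4),'F',o['ft_force'].round(1))
    b=a if yw is None else yw
    t=-((b-a+180)%360-180); print(' turn deg(tool z)',round(t,1))
    d=np.array([x,y,z])-p
    for l,w in(('now',a),('after turn',b)):
        r=np.radians(w); X=np.array([np.cos(r),np.sin(r),0]);Y=np.array([np.sin(r),-np.cos(r),0])
        print('  units',l,(np.array([d@X,d@Y,-d[2]])/.06).round(3))
def blob(c,seed,r=60,thr=40,z=.12):
    m=(c['color'].max(2)<thr).astype(np.uint8); x0,y0=max(0,seed[0]-r),max(0,seed[1]-r)
    w=m[y0:y0+2*r,x0:x0+2*r]; N,L,S,ce=cv2.connectedComponentsWithStats(w)
    best=1+np.argmax(S[1:,4]); ys,xs=np.nonzero(L==best); pts=np.c_[xs+x0,ys+y0].astype(float)
    q=onz(c,pts,z)[:,:2]; rc=cv2.minAreaRect((q*1000).astype(np.float32)); u,s,vt=np.linalg.svd(q-q.mean(0),full_matrices=False)
    print('blob',S[best],'mean',q.mean(0).round(4),'rect',np.array(rc[0]).round(1),np.array(rc[1]).round(1),round(rc[2],1),'pca',round(np.degrees(np.arctan2(vt[0,1],vt[0,0]))%180,1))
E
python3 - <<'E'
from h import *
delta(.625,.31,.24)
c=grab('wrist','w_round.png'); px=proj(c,[[.625,.31,.12]])[0].round().astype(int); print(px); blob(c,px)
E
```

```text
t 1.65 tcp [0.6344 0.3096 0.2245] yaw 77.0 tilt 0.54 q [26. 40. 41. 91. -0. 39.] grip 0.0854 F [1.4 0.5 0. ]
 turn deg(tool z) -0.0
  units now [-0.029 -0.154 -0.258]
  units after turn [-0.029 -0.154 -0.258]
[279 197]
blob [ 48  43  23  28 506] mean [0.6228 0.3095] rect [622.8 309.7] [15.5 19.6] 76.4 pca 166.4
```

View pics/w_round.png

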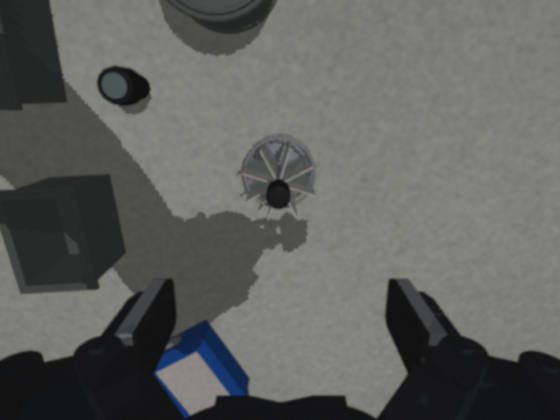

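The wrist view shows the knob at (278,195), about (0.624, 0.310), which agrees with the two-view fix. Lowering onto it.

>>> {"fn": "play_rows", "kwargs": {"deltas": [1,-0.03,-0.17,0,0,1,0,0,0.36,0,1,0,0,0.36,0,1,0,0,0.36,0,1,0,0,0.36,0,1,0,0,0.36,0,1,0,0,0.3,0,1,0,0,0.1,0,1,0,0,0,0]}}

```text
clock: 2.82
eef_pos: [0.6162, 0.3084, 0.0863]
tool_rot: [0.782, 0.623, -0.008, 0.0]
ft_force: [0.4, -0.3, 0.3]
grip_width: 0.0856
```

Run:
```python
from h import *
delta(.624,.31,.09)
```

```text
t 2.83 tcp [0.6162 0.3084 0.0863] yaw 77.1 tilt 0.9 q [27. 41. 22. 72. -0. 40.] grip 0.0856 F [ 0.4 -0.3  0.3]
 turn deg(tool z) -0.0
  units now [ 0.055  0.121 -0.062]
  units after turn [ 0.055  0.121 -0.062]
```

>>> {"fn": "play_rows", "kwargs": {"deltas": [1,0.055,0.12,-0.06,0,1,0,0,0,0,0,0,0,0,0,0,0,0,0,0,0,0,0,0,0,0,0,0,0,0,0,0,0,0,0,0,0,0,0,0]}}

```text
clock: 3.82
eef_pos: [0.626, 0.3106, 0.0935]
tool_rot: [0.782, 0.623, -0.005, 0.001]
ft_force: [-1.9, -0.3, 0.6]
grip_width: 0.0157
```

Run:
```python
from h import *
delta(.449,.3017,.25)
```

```text
t 3.83 tcp [0.626  0.3106 0.0935] yaw 77.1 tilt 0.62 q [26. 42. 24. 73. -0. 39.] grip 0.0157 F [-1.9 -0.3  0.6]
 turn deg(tool z) -0.0
  units now [-0.803 -2.843 -2.608]
  units after turn [-0.803 -2.843 -2.608]
```

>>> {"fn": "play_rows", "kwargs": {"deltas": [0,0,0,-0.1,0,0,0,0,-0.3,0,0,0,0,-0.4,0,0,0,0,-0.4,0,0,0,0,-0.4,0,0,0,0,-0.4,0,0,0,0,-0.2,0,0,0,0,0,0]}}

```text
clock: 4.82
eef_pos: [0.6255, 0.3116, 0.2273]
tool_rot: [0.782, 0.624, -0.008, -0.0]
ft_force: [-0.4, -0.3, -1.4]
grip_width: 0.0163
```

Run:
```python
from h import *
delta(.449,.3017,.22); c=grab('side','s1.png')
```

```text
t 4.83 tcp [0.6255 0.3116 0.2273] yaw 77.2 tilt 0.97 q [27. 40. 40. 91. -0. 39.] grip 0.0163 F [-0.4 -0.3 -1.4]
 turn deg(tool z) -0.0
  units now [-0.814 -2.831  0.122]
  units after turn [-0.814 -2.831  0.122]
```

>>> {"fn": "play_rows", "kwargs": {"deltas": [0,-0.08,-0.28,0,0,0,-0.1,-0.36,0,0,0,-0.1,-0.36,0,0,0,-0.1,-0.36,0,0,0,-0.1,-0.36,0,0,0,-0.1,-0.36,0,0,0,-0.1,-0.36,0,0,0,-0.06,-0.2,0,0,0,0,0,0,0,0,0,0,0,0]}}

```text
clock: 6.12
eef_pos: [0.451, 0.2995, 0.2157]
tool_rot: [0.782, 0.623, -0.02, -0.002]
ft_force: [0.7, 0.2, -1.4]
grip_width: 0.0161
```

Run:
```python
from h import *
delta(.449,.3017,.22); c=grab('scene'); d=grab('side'); 
a=cv2.resize(c['color'][60:260,330:530],(400,400)); b=cv2.resize(d['color'][0:200,140:340],(400,400)); cv2.imwrite('pics/r2.png',cv2.convertScaleAbs(np.hstack([a,b]),alpha=1.6))
```

```text
t 6.12 tcp [0.451  0.2995 0.2157] yaw 77.1 tilt 2.31 q [34. 21.  8. 79. -0. 46.] grip 0.0161 F [ 0.7  0.2 -1.4]
 turn deg(tool z) -0.0
  units now [ 0.028 -0.041 -0.071]
  units after turn [ 0.028 -0.041 -0.071]
```

View pics/r2.png

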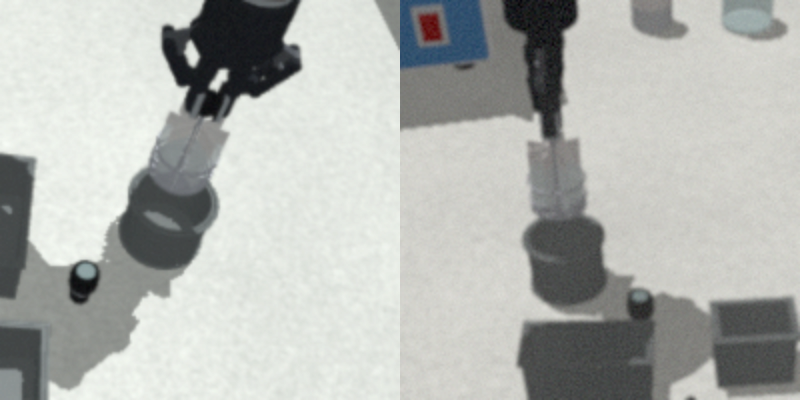

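The two views show the round carrier hanging upright over the round dish. The tool has tilted 2.3°, so I'll aim with the carrier's base point from now on.

```bash
cat >> h.py <<'E'
def base(h,x,y,clear=.006):
    o=bot.get_obs(); a,M=yaw(o); b=o['eef_pos']+M[:,2]*h; d=np.array([x,y,clear])-b
    print('t',round(o['clock'],2),'base',b.round(4),'toolz',M[:,2].round(3),'yaw',a.round(1),'tcp',o['eef_pos'].round(4),'need units(tool)',(M.T@d/.06).round(3),'F',o['ft_force'].round(1),'grip',o['grip_width'].round(4))
E
python3 - <<'E'
from h import *
base(.0935,.449,.3017)
E
```

```text
Traceback (most recent call last):
  File "h.py", line 44, in base
    print('t',round(o['clock'],2),'base',b.round(4),'toolz',M[:,2].round(3),'yaw',a.round(1),'tcp',o['eef_pos'].round(4),'need units(tool)',(M.T@d/.06).round(3),'F',o['ft_force'].round(1),'grip',o['grip_width'].round(4))
                                                                                                                                                                                                   ^^^^^^^^^^^^^^^^^^^^^
AttributeError: 'float' object has no attribute 'round'
```

```bash
sed -i "s/o\['grip_width'\].round(4))/round(o['grip_width'],4))/" h.py
python3 - <<'E'
from h import *
base(.0935,.449,.3017)
E
```

```text
t 6.22 base [0.448  0.2974 0.1223] toolz [-0.034 -0.022 -0.999] yaw 77.1 tcp [0.4512 0.2995 0.2157] need units(tool) [0.131 0.054 1.935] F [-0.9 -0.7 -1.6] grip 0.0161
```

>>> {"fn": "play_rows", "kwargs": {"deltas": [0,0.13,0.05,0,0,0,0,0,0.2,0,0,0,0,0.25,0,0,0,0,0.25,0,0,0,0,0.1,0,0,0,0,0,0]}}

```text
clock: 6.98
eef_pos: [0.4558, 0.3057, 0.1626]
tool_rot: [0.782, 0.622, -0.021, -0.002]
ft_force: [0.4, 0.2, -1.3]
grip_width: 0.0164
```

Run:
```python
from h import *
base(.0935,.449,.3017)
```

```text
t 6.97 base [0.4525 0.3035 0.0692] toolz [-0.035 -0.024 -0.999] yaw 77.0 tcp [0.4558 0.3057 0.1626] need units(tool) [-0.009 -0.019  1.054] F [ 0.4  0.2 -1.3] grip 0.0164
```

>>> {"fn": "play_rows", "kwargs": {"deltas": [0,-0.02,-0.04,0.25,0,0,0,0,0.25,0,0,0,0,0.2,0,0,0,0,0.15,0,0,0,0,0.1,0,0,0,0,0,0]}}

```text
clock: 7.72
eef_pos: [0.4528, 0.3046, 0.1046]
tool_rot: [0.782, 0.622, -0.019, -0.002]
ft_force: [-0.0, 0.2, -1.4]
grip_width: 0.016
```

Run:
```python
from h import *
base(.0935,.449,.3017)
```

```text
t 7.72 base [0.4498 0.3026 0.0112] toolz [-0.032 -0.022 -0.999] yaw 77.0 tcp [0.4528 0.3046 0.1046] need units(tool) [-0.015 -0.007  0.087] F [-0.   0.2 -1.4] grip 0.016
```

>>> {"fn": "play_rows", "kwargs": {"deltas": [0,0,0,0.05,0,0,0,0,0.05,0,0,0,0,0,0]}}

```text
clock: 8.1
eef_pos: [0.4536, 0.305, 0.1004]
tool_rot: [0.782, 0.622, -0.018, -0.001]
ft_force: [-0.4, -0.8, -0.6]
grip_width: 0.016
```

Run:
```python
from h import *
base(.0935,.449,.3017)
```

```text
t 8.1 base [0.4508 0.3031 0.0069] toolz [-0.029 -0.02  -0.999] yaw 77.0 tcp [0.4536 0.305  0.1004] need units(tool) [-0.03  -0.024  0.017] F [-0.4 -0.8 -0.6] grip 0.016
```

>>> {"fn": "play_rows", "kwargs": {"deltas": [0,0,0,0.03,0,0,0,0,0,0,0.5,0,0,0,0,1,0,0,0,0,1,0,0,0,0,1,0,0,0,0,1,0,0,-0.3,0,1,0,0,-0.5,0,1,0,0,-0.6,0,1,0,0,-0.6,0,1,0,0,-0.4,0,1,0,0,0,0]}}

```text
clock: 9.6
eef_pos: [0.4579, 0.308, 0.2468]
tool_rot: [0.782, 0.622, -0.018, -0.001]
ft_force: [0.1, 0.2, 0.1]
grip_width: 0.0852
```

Run:
```python
from h import *
c=grab('scene'); d=grab('side'); delta(.42,-.0985,.24)
a=cv2.resize(c['color'][100:230,360:490],(400,400)); b=cv2.resize(d['color'][60:190,160:290],(400,400)); cv2.imwrite('pics/r3.png',cv2.convertScaleAbs(np.hstack([a,b]),alpha=1.6))
```

```text
t 9.7 tcp [0.4567 0.3071 0.2442] yaw 77.0 tilt 2.3 q [34. 21. 12. 84. -0. 47.] grip 0.0852 F [ 0.6  0.6 -0.9]
 turn deg(tool z) -0.0
  units now [-6.725  0.922  0.07 ]
  units after turn [-6.725  0.922  0.07 ]
```

View pics/r3.png

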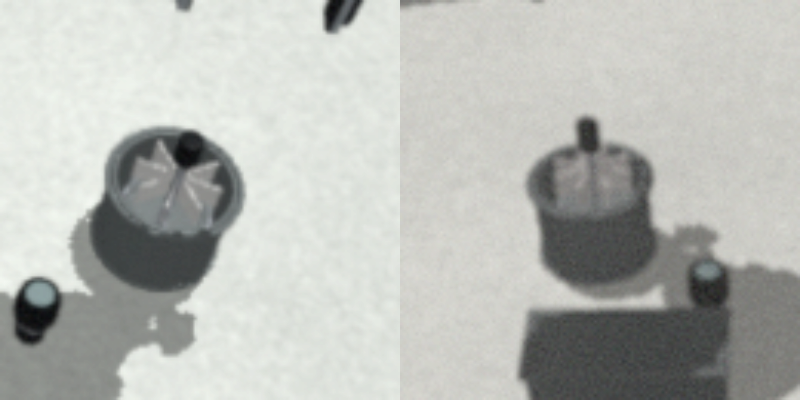

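The round carrier stands inside its dish in both views, with its knob at roughly (190,147) and (588,133) in the crops. Next is the double carrier.

>>> {"fn": "play_rows", "kwargs": {"deltas": [1,-0.6,0.08,0,0,1,-0.61,0.08,0,0,1,-0.61,0.08,0,0,1,-0.61,0.08,0,0,1,-0.61,0.08,0,0,1,-0.61,0.08,0,0,1,-0.61,0.08,0,0,1,-0.61,0.08,0,0,1,-0.61,0.08,0,0,1,-0.61,0.08,0,0,1,-0.61,0.08,0,0]}}

```text
clock: 11.08
eef_pos: [0.4065, -0.1081, 0.2363]
tool_rot: [0.78, 0.625, -0.036, -0.01]
ft_force: [0.6, -0.2, 0.3]
grip_width: 0.0856
```

>>> {"fn": "play_rows", "kwargs": {"deltas": [1,0,0,0,-10,1,0,0,0,-10,1,0,0,0,-10,1,0,0,0,-10,1,0,0,0,-10,1,0,0,0,-9,1,0,0,0,0]}}

```text
clock: 11.95
eef_pos: [0.3978, -0.1094, 0.2238]
tool_rot: [0.359, 0.932, -0.028, -0.039]
ft_force: [0.0, 0.1, -0.4]
grip_width: 0.0857
```

Run:
```python
from h import *
delta(.4232,-.0985,.09,136)
c=grab('wrist','w_dbl.png'); px=proj(c,[[.4232,-.0985,.12]])[0].round().astype(int); print(px); blob(c,px)
```

```text
t 11.95 tcp [ 0.3978 -0.1094  0.2238] yaw 137.8 tilt 5.45 q [-13.   8.  -8.  78.  -3. -61.] grip 0.0857 F [ 0.   0.1 -0.4]
 turn deg(tool z) 1.8
  units now [-0.19   0.419  2.229]
  units after turn [-0.177  0.425  2.229]
[258 254]
blob [ 52  29  15  51 671] mean [ 0.4212 -0.1025] rect [ 421.1 -102.2] [38.3 10. ] 46.7 pca 47.0
```

View pics/w_dbl.png

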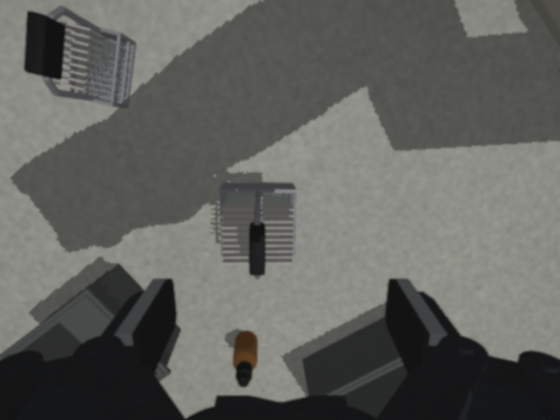

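The wrist view shows the double grip at (257,249), angle 47°. However, the tool tilt has crept to 5.5° over successive rows. I'll find out which motions tilt it and whether any undo it.

```bash
cat > t.py <<'E'
from h import *
o=bot.get_obs(); a,M=yaw(o); p=o['eef_pos']; r=p[:2]/np.hypot(*p[:2]); l=np.array([-r[1],r[0]])
print('t',round(o['clock'],2),'tcp',p.round(4),'yaw',a.round(2),'tilt deg radial %.2f lateral %.2f'%tuple(np.degrees([M[:2,2]@r,M[:2,2]@l])),'q',o['joint_pos'].round(3),'v',o['joint_vel'].round(3))
E
python3 t.py
```

```text
t 12.0 tcp [ 0.3978 -0.1094  0.2237] yaw 137.71 tilt deg radial -4.72 lateral -2.72 q [-0.236  0.139 -0.146  1.37  -0.045 -1.068] v [ 0.001 -0.006  0.011  0.004 -0.001  0.009]
```

>>> {"fn": "play_rows", "kwargs": {"deltas": [1,0,0,0,0,1,0,0,0,0,1,0,0,0,0,1,0,0,0,0]}}

```text
clock: 12.5
eef_pos: [0.3973, -0.1093, 0.2228]
tool_rot: [0.361, 0.931, -0.028, -0.039]
ft_force: [0.3, -0.1, 0.7]
grip_width: 0.0856
```

```bash
python3 t.py
```

```text
t 12.5 tcp [ 0.3973 -0.1093  0.2228] yaw 137.49 tilt deg radial -4.82 lateral -2.72 q [-0.235  0.14  -0.147  1.369 -0.045 -1.065] v [-0.    -0.001  0.001 -0.002 -0.     0.004]
```

>>> {"fn": "play_rows", "kwargs": {"deltas": [1,0,0,-0.3,0,1,0,0,-0.3,0,1,0,0,-0.3,0,1,0,0,-0.3,0]}}

```text
clock: 13.0
eef_pos: [0.4032, -0.1073, 0.2954]
tool_rot: [0.362, 0.931, -0.028, -0.041]
ft_force: [0.3, -0.1, 0.5]
grip_width: 0.0855
```

```bash
python3 t.py
```

```text
t 13.0 tcp [ 0.4032 -0.1073  0.2954] yaw 137.42 tilt deg radial -5.01 lateral -2.68 q [-0.228  0.128  0.027  1.559 -0.044 -1.056] v [ 0.016 -0.004  0.376  0.38   0.001  0.017]
```

>>> {"fn": "play_rows", "kwargs": {"deltas": [1,-0.5,0.5,0,0,1,-0.5,0.5,0,0,1,-0.5,0.5,0,0,1,-0.5,0.5,0,0]}}

```text
clock: 13.5
eef_pos: [0.5763, -0.1006, 0.2839]
tool_rot: [0.363, 0.931, -0.028, -0.036]
ft_force: [-0.8, -1.3, 0.5]
grip_width: 0.086
```

```bash
python3 t.py
```

```text
t 13.5 tcp [ 0.5763 -0.1006  0.2839] yaw 137.28 tilt deg radial -4.71 lateral -2.26 q [-0.153  0.478  0.48   1.655 -0.038 -0.979] v [0.118 0.761 1.096 0.325 0.009 0.119]
```

>>> {"fn": "play_rows", "kwargs": {"deltas": [1,0.5,-0.5,0,0,1,0.5,-0.5,0,0,1,0.5,-0.5,0,0,1,0.5,-0.5,0,0]}}

```text
clock: 14.0
eef_pos: [0.4112, -0.1077, 0.2857]
tool_rot: [0.362, 0.931, -0.03, -0.047]
ft_force: [-0.3, -0.5, 0.6]
grip_width: 0.0853
```

```bash
python3 t.py
```

```text
t 14.0 tcp [ 0.4112 -0.1077  0.2857] yaw 137.37 tilt deg radial -5.75 lateral -2.77 q [-0.224  0.156  0.034  1.551 -0.045 -1.052] v [-0.184 -0.677 -0.76  -0.088 -0.021 -0.179]
```

>>> {"fn": "play_rows", "kwargs": {"deltas": [1,-0.14,0.14,0,0,1,-0.14,0.14,0,0,1,-0.14,0.14,0,0,1,-0.14,0.14,0,0,1,-0.14,0.14,0,0,1,-0.14,0.14,0,0,1,-0.14,0.14,0,0,1,-0.14,0.14,0,0,1,-0.14,0.14,0,0,1,-0.14,0.14,0,0,1,-0.14,0.14,0,0,1,-0.14,0.14,0,0]}}

```text
clock: 15.5
eef_pos: [0.5627, -0.1012, 0.2687]
tool_rot: [0.362, 0.931, -0.03, -0.047]
ft_force: [-0.0, -0.2, 1.2]
grip_width: 0.0854
```

```bash
python3 t.py
```

```text
t 15.5 tcp [ 0.5627 -0.1012  0.2687] yaw 137.33 tilt deg radial -5.89 lateral -2.31 q [-0.158  0.467  0.422  1.629 -0.038 -0.985] v [0.033 0.219 0.314 0.094 0.001 0.033]
```

>>> {"fn": "play_rows", "kwargs": {"deltas": [1,0,0,-0.2,0,1,-0.6,0.6,0,0,1,-0.6,0.6,0,0,1,-0.4,0.4,0,0]}}

```text
clock: 16.0
eef_pos: [0.6998, -0.0954, 0.2712]
tool_rot: [0.363, 0.93, -0.029, -0.045]
ft_force: [1.2, 0.3, 0.4]
grip_width: 0.0856
```

```bash
python3 t.py
```

```text
t 16.0 tcp [ 0.6998 -0.0954  0.2712] yaw 137.27 tilt deg radial -5.80 lateral -2.07 q [-0.121  0.852  1.111  1.932 -0.035 -0.947] v [0.06  0.975 1.848 0.852 0.004 0.063]
```

>>> {"fn": "play_rows", "kwargs": {"deltas": [1,-0.07,0.07,0,0,1,-0.1,0.1,0,0,1,-0.1,0.1,0,0]}}

```text
clock: 16.38
eef_pos: [0.7198, -0.0936, 0.2628]
tool_rot: [0.362, 0.931, -0.029, -0.045]
ft_force: [-0.5, -0.3, 0.4]
grip_width: 0.0852
```

```bash
python3 t.py
```

```text
t 16.38 tcp [ 0.7198 -0.0936  0.2628] yaw 137.31 tilt deg radial -5.77 lateral -2.05 q [-0.115  0.943  1.275  2.004 -0.034 -0.942] v [ 0.014  0.02   0.    -0.068 -0.     0.011]
```

>>> {"fn": "play_rows", "kwargs": {"deltas": [1,-0.14,0.14,0,0,1,-0.14,0.14,0,0,1,0,0,0,0]}}

```text
clock: 16.75
eef_pos: [0.7312, -0.0911, 0.2547]
tool_rot: [0.362, 0.931, -0.027, -0.036]
ft_force: [-0.4, -0.2, -0.4]
grip_width: 0.0854
```

```bash
python3 t.py
```

```text
t 16.75 tcp [ 0.7312 -0.0911  0.2547] yaw 137.36 tilt deg radial -4.76 lateral -2.02 q [-0.11   0.952  1.273  1.976 -0.034 -0.937] v [-0.001 -0.014  0.004  0.002 -0.002  0.002]
```

Commanding a reach past the limit tilts the tips back outward, so that undoes the creep. I'll swing to azimuth +15°, where the whole tilt is radial, and repeat.

>>> {"fn": "play_rows", "kwargs": {"deltas": [1,0.43,0.4,-0.05,0,1,0.43,0.4,-0.05,0,1,0.43,0.4,-0.05,0,1,0.43,0.4,-0.05,0,1,0.43,0.4,-0.05,0,1,0.43,0.4,-0.05,0,1,0.43,0.4,-0.05,0,1,0,0,0,0]}}

```text
clock: 17.75
eef_pos: [0.7093, 0.16, 0.2766]
tool_rot: [0.364, 0.931, -0.024, -0.03]
ft_force: [-0.1, 0.3, -0.5]
grip_width: 0.0854
```

```bash
python3 t.py
```

```text
t 17.75 tcp [0.7093 0.16   0.2766] yaw 137.19 tilt deg radial -4.41 lateral -0.35 q [ 0.224  0.923  1.275  1.999 -0.006 -0.6  ] v [-0.04  -0.011 -0.004 -0.001 -0.029  0.003]
```

>>> {"fn": "play_rows", "kwargs": {"deltas": [1,-0.1,0.16,0,0,1,-0.1,0.16,0,0,1,-0.1,0.16,0,0,1,-0.1,0.16,0,0]}}

```text
clock: 18.25
eef_pos: [0.7305, 0.1629, 0.2596]
tool_rot: [0.366, 0.93, -0.016, -0.017]
ft_force: [-0.6, 0.8, -0.1]
grip_width: 0.0855
```

```bash
python3 t.py
```

```text
t 18.25 tcp [0.7305 0.1629 0.2596] yaw 137.02 tilt deg radial -2.69 lateral -0.40 q [ 0.222  0.945  1.274  1.947 -0.007 -0.599] v [-0.004  0.049  0.    -0.102 -0.001  0.005]
```

>>> {"fn": "play_rows", "kwargs": {"deltas": [1,-0.1,0.16,-0.03,0,1,-0.1,0.16,-0.03,0,1,-0.1,0.16,-0.03,0,1,-0.1,0.16,-0.03,0,1,-0.1,0.16,-0.03,0,1,-0.1,0.16,-0.03,0,1,-0.1,0.16,-0.03,0,1,-0.1,0.16,-0.03,0]}}

```text
clock: 19.25
eef_pos: [0.7656, 0.174, 0.2396]
tool_rot: [0.366, 0.93, 0.002, 0.009]
ft_force: [-0.5, 0.2, 0.1]
grip_width: 0.0854
```

```bash
python3 t.py; python3 -c "
from h import *
delta(.4232,-.1,.23,137)"
```

```text
t 19.25 tcp [0.7656 0.174  0.2396] yaw 137.0 tilt deg radial 1.01 lateral -0.40 q [ 0.226  0.97   1.274  1.857 -0.007 -0.594] v [ 0.006  0.02  -0.001 -0.09  -0.002  0.005]
t 19.25 tcp [0.7656 0.174  0.2396] yaw 137.0 tilt 1.09 q [ 13.  56.  73. 106.  -0. -34.] grip 0.0854 F [-0.5  0.2  0.1]
 turn deg(tool z) 0.0
  units now [ 1.059 -7.232  0.16 ]
  units after turn [ 1.059 -7.232  0.16 ]
```

>>> {"fn": "play_rows", "kwargs": {"deltas": [1,-0.1,0.16,-0.03,0,1,-0.1,0.16,-0.03,0,1,-0.1,0.16,-0.05,0,1,0.05,-0.3,-0.1,0,1,0.12,-0.65,-0.05,0,1,0.12,-0.65,-0.05,0,1,0.12,-0.65,-0.05,0,1,0.12,-0.65,-0.05,0,1,0.12,-0.65,0,0,1,0.12,-0.65,0,0]}}

```text
clock: 20.5
eef_pos: [0.5678, 0.023, 0.2399]
tool_rot: [0.365, 0.931, 0.01, 0.022]
ft_force: [0.4, -0.5, 0.4]
grip_width: 0.0857
```

```bash
python3 t.py; python3 -c "
from h import *
delta(.4232,-.1,.23,137)"
```

```text
t 20.5 tcp [0.5678 0.023  0.2399] yaw 137.17 tilt deg radial 2.74 lateral 0.05 q [ 4.000e-02  3.350e-01  1.560e-01  1.343e+00  1.000e-03 -7.840e-01] v [-0.317 -0.572 -0.848 -0.299  0.013 -0.31 ]
t 20.5 tcp [0.5678 0.023  0.2399] yaw 137.2 tilt 2.74 q [  2.  19.   9.  77.   0. -45.] grip 0.0857 F [ 0.4 -0.5  0.4]
 turn deg(tool z) 0.2
  units now [ 0.373 -3.142  0.165]
  units after turn [ 0.364 -3.143  0.165]
```

>>> {"fn": "play_rows", "kwargs": {"deltas": [1,0.06,-0.5,0,0,1,0.06,-0.5,0,0,1,0.06,-0.5,0,0,1,0.06,-0.5,0,0,1,0.06,-0.5,0,0,1,0.06,-0.45,0,0,1,0,0,0,0,1,0,0,0,0]}}

```text
clock: 21.5
eef_pos: [0.4267, -0.0969, 0.2365]
tool_rot: [0.366, 0.93, 0.011, 0.027]
ft_force: [0.5, 0.6, -0.7]
grip_width: 0.0855
```

```bash
python3 t.py; python3 -c "
from h import *
c=grab('wrist'); px=proj(c,[[.4232,-.1,.12]])[0].round().astype(int); print(px); blob(c,px)
delta(.4222,-.1,.09,137)"
```

```text
t 21.5 tcp [ 0.4267 -0.0969  0.2365] yaw 136.98 tilt deg radial 3.26 lateral 0.79 q [-0.233  0.069 -0.189  1.256  0.014 -1.054] v [-0.005 -0.01  -0.007  0.002 -0.001  0.001]
[289 192]
blob [ 53  32  15  50 662] mean [ 0.4213 -0.1022] rect [ 421.5 -101.5] [37.4 10. ] 47.1 pca 46.5
t 21.55 tcp [ 0.4267 -0.0968  0.2364] yaw 137.0 tilt 3.34 q [-13.   4. -11.  72.   1. -60.] grip 0.0851 F [-0.5  1.1  0.1]
 turn deg(tool z) 0.0
  units now [ 0.019 -0.091  2.44 ]
  units after turn [ 0.019 -0.091  2.44 ]
```

```bash
python3 -c "
from h import *
base(-.019,.422,-.1005,.109)"
```

```text
t 21.55 base [ 0.4256 -0.0968  0.2554] toolz [ 0.058  0.001 -0.998] yaw 137.0 tcp [ 0.4267 -0.0968  0.2364] need units(tool) [ 0.105 -0.184  2.432] F [-0.5  1.1  0.1] grip 0.0851
```

>>> {"fn": "play_rows", "kwargs": {"deltas": [1,0.1,-0.18,0,0,1,0,0,0.36,0,1,0,0,0.36,0,1,0,0,0.36,0,1,0,0,0.36,0,1,0,0,0.36,0,1,0,0,0.25,0,1,0,0,0,0]}}

```text
clock: 22.55
eef_pos: [0.4215, -0.0985, 0.1091]
tool_rot: [0.363, 0.931, 0.011, 0.027]
ft_force: [-0.2, 0.5, 0.1]
grip_width: 0.0852
```

```bash
python3 t.py; python3 -c "
from h import *
base(-.019,.422,-.1005,.109)"
```

```text
t 22.55 tcp [ 0.4215 -0.0985  0.1091] yaw 137.41 tilt deg radial 3.19 lateral 0.81 q [-0.24   0.168 -0.43   0.917  0.015 -1.068] v [ 0.002 -0.011  0.016  0.004 -0.001 -0.002]
t 22.55 base [ 0.4204 -0.0985  0.1281] toolz [ 0.057  0.001 -0.998] yaw 137.4 tcp [ 0.4215 -0.0985  0.1091] need units(tool) [-0.029 -0.019  0.319] F [-0.2  0.5  0.1] grip 0.0852
```

>>> {"fn": "play_rows", "kwargs": {"deltas": [1,-0.03,-0.02,0.2,0,1,0,0,0.13,0,1,0,0,0,0,0,0,0,0,0,0,0,0,0,0,0,0,0,0,0,0,0,0,0,0,0,0,0,0,0,0,0,0,0,0]}}

```text
clock: 23.68
eef_pos: [0.4242, -0.1003, 0.0906]
tool_rot: [0.362, 0.932, 0.012, 0.028]
ft_force: [-0.8, 1.0, 1.9]
grip_width: 0.0112
```

```bash
python3 t.py; python3 -c "
from h import *
base(-.019,.422,-.1005,.109)"
```

```text
t 23.68 tcp [ 0.4242 -0.1003  0.0906] yaw 137.45 tilt deg radial 3.34 lateral 0.90 q [-0.244  0.195 -0.453  0.864  0.016 -1.072] v [ 0.    -0.003 -0.     0.004  0.002  0.001]
t 23.68 base [ 0.4231 -0.1003  0.1095] toolz [ 0.06   0.002 -0.998] yaw 137.4 tcp [ 0.4242 -0.1003  0.0906] need units(tool) [ 0.012 -0.015  0.008] F [-0.8  1.   1.9] grip 0.0112
```

```bash
cat >> h.py <<'E'
def grasp(x,y):
    o=bot.get_obs(); a,M=yaw(o); np.savez('g.npz',M=M,v=np.array([x,y,0])-o['eef_pos'],a=a-90)
def held(x,y,xa,z=.006):
    g=np.load('g.npz'); o=bot.get_obs(); a,M=yaw(o); R=M@g['M'].T; b=o['eef_pos']+R@g['v']; d=np.array([x,y,z])-b
    ca=a-90; t=-((xa-ca+90)%180-90)
    print('t',round(o['clock'],2),'base',b.round(4),'carrier tilt',np.degrees(np.arccos(R[2,2])).round(2),'tilt vec',np.degrees(R[:2,2]).round(2),'carrier x yaw',ca.round(1),'turn',t.round(1),'tcp',o['eef_pos'].round(4),'F',o['ft_force'].round(1),'grip',round(o['grip_width'],4))
    print('  need units now',(M.T@d/.06).round(3))
    from scipy.spatial.transform import Rotation as Ro
    M2=M@Ro.from_euler('z',t,degrees=True).as_matrix(); b2=o['eef_pos']+M2@g['M'].T@g['v']
    print('  after turn',(M2.T@(np.array([x,y,z])-b2)/.06).round(3))
E
python3 -c "
from h import *
grasp(.422,-.1005); held(*DISH['double'])"
```

```text
t 23.68 base [ 0.422  -0.1005 -0.    ] carrier tilt nan tilt vec [-0. -0.] carrier x yaw 47.4 turn 53.1 tcp [ 0.4242 -0.1003  0.0906] F [-0.8  1.   1.9] grip 0.0112
  need units now [-2.567  2.047  0.097]
  after turn [-0.011  3.245  0.097]h.py:50: RuntimeWarning: invalid value encountered in arccos
  print('t',round(o['clock'],2),'base',b.round(4),'carrier tilt',np.degrees(np.arccos(R[2,2])).round(2),'tilt vec',np.degrees(R[:2,2]).round(2),'carrier x yaw',ca.round(1),'turn',t.round(1),'tcp',o['eef_pos'].round(4),'F',o['ft_force'].round(1),'grip',round(o['grip_width'],4))
```

>>> {"fn": "play_rows", "kwargs": {"deltas": [0,0,0,-0.1,0,0,0,0,-0.3,0,0,0,0,-0.4,0,0,0,0,-0.4,0,0,0,0,-0.4,0,0,0,0,-0.4,0,0,0,0,-0.2,0,0,0,0,0,0]}}

```text
clock: 24.68
eef_pos: [0.4139, -0.1014, 0.2235]
tool_rot: [0.363, 0.932, 0.009, 0.025]
ft_force: [-0.9, 0.8, -2.4]
grip_width: 0.011
```

>>> {"fn": "play_rows", "kwargs": {"deltas": [0,0,0,0,5,0,0,0,0,9,0,0,0,0,9,0,0,0,0,9,0,0,0,0,9,0,0,0,0,9,0,0,0,0,3,0,0,0,0,0]}}

```text
clock: 25.68
eef_pos: [0.4082, -0.1004, 0.2126]
tool_rot: [0.751, 0.661, 0.014, 0.01]
ft_force: [-0.1, -0.4, -2.5]
grip_width: 0.0113
```

```bash
python3 t.py; python3 -c "
from h import *
held(*DISH['double'])"
```

```text
t 25.68 tcp [ 0.4082 -0.1004  0.2126] yaw 82.71 tilt deg radial 1.87 lateral 0.62 q [-0.249  0.067 -0.253  1.218  0.011 -0.122] v [ 0.001  0.009 -0.013 -0.005 -0.003  0.005]
t 25.68 base [ 0.4066 -0.0941  0.1222] carrier tilt 2.92 tilt vec [ 0.12 -2.92] carrier x yaw -7.3 turn -1.6 tcp [ 0.4082 -0.1004  0.2126] F [-0.1 -0.4 -2.5] grip 0.0113
  need units now [0.105 3.479 2.056]
  after turn [0.011 3.483 2.056]
```

>>> {"fn": "play_rows", "kwargs": {"deltas": [0,0,0.25,0,-1.6,0,0,0.45,0,0,0,0,0.5,0,0,0,0,0.5,0,0,0,0,0.5,0,0,0,0,0.5,0,0,0,0,0.4,0,0,0,0,0.25,0,0,0,0,0,0,0,0,0,0,0,0]}}

```text
clock: 26.92
eef_pos: [0.6216, -0.1205, 0.2112]
tool_rot: [0.736, 0.677, 0.013, 0.009]
ft_force: [0.3, 0.4, -2.6]
grip_width: 0.0108
```

```bash
python3 t.py; python3 -c "
from h import *
held(*DISH['double'])
c=grab('scene'); d=grab('side'); 
a=cv2.resize(c['color'][130:330,130:330],(400,400)); b=cv2.resize(d['color'][100:300,250:450],(400,400)); cv2.imwrite('pics/d2.png',cv2.convertScaleAbs(np.hstack([a,b]),alpha=1.6))
"
```

```text
t 26.93 tcp [ 0.6216 -0.1205  0.2112] yaw 85.27 tilt deg radial 1.72 lateral 0.52 q [-0.196  0.494  0.322  1.369  0.009 -0.113] v [ 0.003  0.013  0.009 -0.006  0.001 -0.004]
t 26.93 base [ 0.6194 -0.1144  0.1208] carrier tilt 2.88 tilt vec [ 0.42 -2.85] carrier x yaw -4.7 turn 1.0 tcp [ 0.6216 -0.1205  0.2112] F [ 0.3  0.4 -2.6] grip 0.0108
  need units now [-0.006 -0.075  1.912]
  after turn [-0.009 -0.076  1.912]
```

View pics/d2.png

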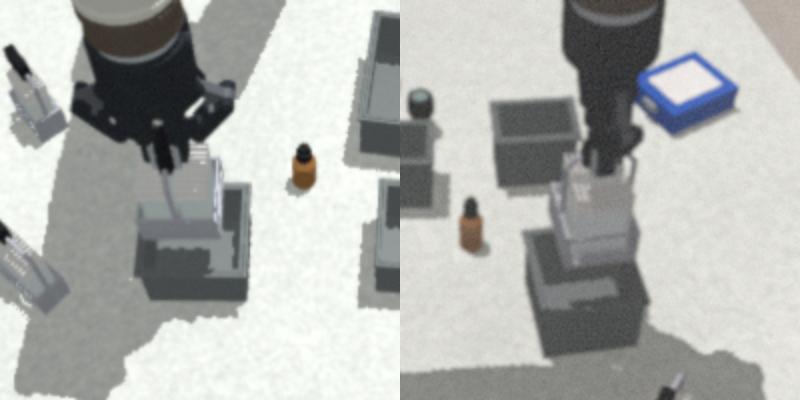

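The double carrier hangs over its dish in line with it. Lowering.

>>> {"fn": "play_rows", "kwargs": {"deltas": [0,0,-0.07,0.1,1,0,0,0,0.25,0,0,0,0,0.25,0,0,0,0,0.25,0,0,0,0,0.1,0,0,0,0,0,0]}}

```text
clock: 27.78
eef_pos: [0.6166, -0.1198, 0.1497]
tool_rot: [0.742, 0.67, 0.012, 0.009]
ft_force: [-0.0, 0.1, -2.7]
grip_width: 0.0112
```

```bash
python3 -c "
from h import *
held(*DISH['double'])"
```

```text
t 27.77 base [ 0.6144 -0.1135  0.0593] carrier tilt 2.95 tilt vec [ 0.48 -2.91] carrier x yaw -5.8 turn -0.1 tcp [ 0.6166 -0.1198  0.1497] F [-0.   0.1 -2.7] grip 0.0112
  need units now [-0.007  0.044  0.891]
  after turn [-0.007  0.044  0.891]
```

>>> {"fn": "play_rows", "kwargs": {"deltas": [0,0,0.05,0.2,0,0,0,0,0.2,0,0,0,0,0.2,0,0,0,0,0.12,0,0,0,0,0.06,0,0,0,0,0,0]}}

```text
clock: 28.52
eef_pos: [0.6219, -0.1201, 0.1001]
tool_rot: [0.742, 0.67, 0.012, 0.009]
ft_force: [-0.6, 0.3, -2.5]
grip_width: 0.0113
```

```bash
python3 -c "
from h import *
held(*DISH['double'])"
```

```text
t 28.52 base [ 0.6198 -0.1138  0.0097] carrier tilt 2.93 tilt vec [ 0.42 -2.9 ] carrier x yaw -5.8 turn -0.1 tcp [ 0.6219 -0.1201  0.1001] F [-0.6  0.3 -2.5] grip 0.0113
  need units now [-0.006 -0.022  0.061]
  after turn [-0.006 -0.022  0.061]
```

>>> {"fn": "play_rows", "kwargs": {"deltas": [0,0,0,0.04,0,0,0,0,0.03,0,0,0,0,0,0]}}

```text
clock: 28.9
eef_pos: [0.6229, -0.1201, 0.0974]
tool_rot: [0.742, 0.67, 0.013, 0.01]
ft_force: [0.2, 0.4, -2.5]
grip_width: 0.0111
```

```bash
python3 -c "
from h import *
held(*DISH['double'])"
```

```text
t 28.9 base [ 0.621  -0.1138  0.007 ] carrier tilt 2.9 tilt vec [ 0.27 -2.89] carrier x yaw -5.8 turn -0.1 tcp [ 0.6229 -0.1201  0.0974] F [ 0.2  0.4 -2.5] grip 0.0111
  need units now [-0.007 -0.042  0.015]
  after turn [-0.007 -0.041  0.015]
```

>>> {"fn": "play_rows", "kwargs": {"deltas": [0,0,-0.02,0.05,0,0,0,0,0.04,0,0,0,0,0,0]}}

```text
clock: 29.28
eef_pos: [0.6237, -0.1197, 0.0972]
tool_rot: [0.742, 0.67, 0.016, 0.012]
ft_force: [0.5, 0.1, -3.1]
grip_width: 0.011
```

```bash
python3 -c "
from h import *
held(*DISH['double'])"
```

```text
t 29.27 base [ 0.6224 -0.1135  0.0069] carrier tilt 2.85 tilt vec [-0.12 -2.85] carrier x yaw -5.8 turn -0.1 tcp [ 0.6237 -0.1197  0.0972] F [ 0.5  0.1 -3.1] grip 0.011
  need units now [-0.015 -0.064  0.012]
  after turn [-0.015 -0.063  0.012]
```

>>> {"fn": "play_rows", "kwargs": {"deltas": [0,0,-0.04,0.1,0,0,0,0,0,0]}}

```text
clock: 29.52
eef_pos: [0.6246, -0.1186, 0.0971]
tool_rot: [0.741, 0.671, 0.019, 0.015]
ft_force: [0.1, 0.6, -3.9]
grip_width: 0.0111
```

```bash
python3 t.py; python3 -c "
from h import *
held(*DISH['double'])"
```

```text
t 29.52 tcp [ 0.6246 -0.1186  0.0971] yaw 84.27 tilt deg radial 2.74 lateral 0.70 q [-0.194  0.552  0.113  1.084  0.013 -0.093] v [ 0.003 -0.014  0.02   0.012  0.02   0.   ]
t 29.52 base [ 0.6241 -0.1124  0.0067] carrier tilt 2.97 tilt vec [-0.67 -2.89] carrier x yaw -5.7 turn -0.0 tcp [ 0.6246 -0.1186  0.0971] F [ 0.1  0.6 -3.9] grip 0.0111
  need units now [-0.036 -0.091  0.007]
  after turn [-0.036 -0.091  0.007]
```

The height no longer changes, so the carrier is on the floor. Releasing and backing off.

>>> {"fn": "play_rows", "kwargs": {"deltas": [0.5,0,0,0,0,1,0,0,0,0,1,0,0,0,0,1,0,0,0,0,1,0,0,0,0,1,0,0,-0.3,0,1,0,0,-0.5,0,1,0,0,-0.6,0,1,0,0,-0.6,0,1,0,0,-0.4,0,1,0,0,0,0]}}

```text
clock: 30.9
eef_pos: [0.6169, -0.1195, 0.242]
tool_rot: [0.742, 0.67, 0.018, 0.014]
ft_force: [1.1, 0.7, -0.6]
grip_width: 0.0856
```

```bash
python3 t.py; python3 -c "
from h import *
c=grab('wrist'); 
px=proj(c,[[.6185,-.114,.126]])[0].round().astype(int); print(px); blob(c,px,z=.126)
d=grab('side'); a=cv2.resize(c['color'],(533,400)); b=cv2.resize(d['color'][150:300,270:370],(267,400)); cv2.imwrite('pics/d3.png',cv2.convertScaleAbs(np.hstack([a,b]),alpha=1.6))
delta(.6187,-.3023,.24,135)
"
```

```text
t 30.9 tcp [ 0.6169 -0.1195  0.242 ] yaw 84.23 tilt deg radial 2.52 lateral 0.70 q [-0.197  0.464  0.353  1.416  0.012 -0.096] v [-0.     0.019 -0.039 -0.01  -0.001  0.002]
[287 198]
blob [ 48  41  17  51 689] mean [ 0.6238 -0.1173] rect [ 623.1 -117.2] [12.1 39.3] 84.1 pca 174.5
t 31.0 tcp [ 0.6155 -0.1191  0.239 ] yaw 84.2 tilt 2.33 q [-11.  27.  20.  81.   1.  -6.] grip 0.0857 F [-0.8 -0.4  0. ]
 turn deg(tool z) -50.8
  units now [-3.032  0.359 -0.017]
  units after turn [-2.196 -2.121 -0.017]
```

View pics/d3.png

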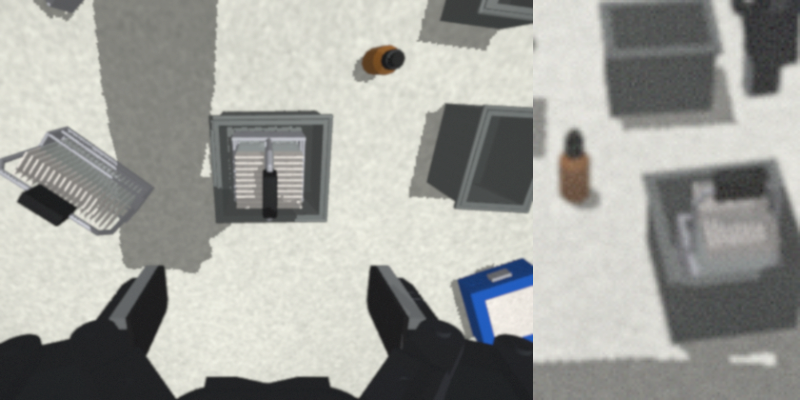

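The wrist view shows the double carrier inside its dish, with the grip 6 mm from the dish centre, and the side view agrees. Next is the long carrier.

>>> {"fn": "play_rows", "kwargs": {"deltas": [1,0,0,0,-10,1,0,0,0,-10,1,0,0,0,-10,1,0,0,0,-10,1,0,0,0,-10,1,-0.35,-0.34,-0.03,-1,1,-0.36,-0.36,-0.03,0,1,-0.36,-0.36,-0.03,0,1,-0.36,-0.36,-0.03,0,1,-0.36,-0.36,-0.03,0,1,-0.36,-0.36,-0.03,0,1,0,0,0,0]}}

```text
clock: 32.5
eef_pos: [0.6113, -0.3022, 0.2173]
tool_rot: [0.366, 0.931, 0.008, -0.006]
ft_force: [0.7, 0.3, -0.2]
grip_width: 0.0853
```

```bash
python3 t.py; python3 -c "
from h import *
c=grab('wrist','l1.png'); 
px=proj(c,[[.6187,-.3023,.12]])[0].round().astype(int); print(px); blob(c,px,z=.12)
base(-.019,.6187,-.3023,.109)
"
```

```text
t 32.5 tcp [ 0.6113 -0.3022  0.2173] yaw 137.11 tilt deg radial -0.74 lateral 0.86 q [-0.466  0.643  0.589  1.529  0.015 -1.288] v [ 0.03   0.004 -0.037  0.002  0.022 -0.002]
[271 218]
blob [ 52  28  17  53 765] mean [ 0.6165 -0.3051] rect [ 616.5 -305. ] [38.1 10.5] 44.2 pca 44.4
t 32.55 base [ 0.6113 -0.3012  0.2361] toolz [-0.006  0.02  -1.   ] yaw 137.2 tcp [ 0.6112 -0.3008  0.2171] need units(tool) [-0.14   0.046  2.116] F [-0.3 -0.2 -0.1] grip 0.0855
```

>>> {"fn": "play_rows", "kwargs": {"deltas": [1,-0.13,0,0,2.7,1,0,0,0.36,0,1,0,0,0.36,0,1,0,0,0.36,0,1,0,0,0.3,0,1,0,0,0.2,0,1,0,0,0,0]}}

```text
clock: 33.42
eef_pos: [0.6142, -0.2939, 0.1123]
tool_rot: [0.384, 0.923, 0.01, -0.013]
ft_force: [-0.7, 0.1, 0.2]
grip_width: 0.0852
```

```bash
python3 t.py; python3 -c "
from h import *
base(-.019,.6177,-.3037,.109)
"
```

```text
t 33.42 tcp [ 0.6142 -0.2939  0.1123] yaw 134.89 tilt deg radial -1.55 lateral 1.05 q [-0.454  0.691  0.402  1.309  0.018 -1.238] v [ 0.009 -0.012  0.008  0.001  0.002 -0.001]
t 33.42 base [ 0.6145 -0.2944  0.1313] toolz [-0.016  0.028 -0.999] yaw 134.9 tcp [ 0.6142 -0.2939  0.1123] need units(tool) [-0.159 -0.075  0.365] F [-0.7  0.1  0.2] grip 0.0852
```

>>> {"fn": "play_rows", "kwargs": {"deltas": [1,-0.16,-0.07,0.15,0,1,0,0,0.15,0,1,0,0,0,0]}}

```text
clock: 33.8
eef_pos: [0.619, -0.304, 0.0942]
tool_rot: [0.383, 0.923, 0.01, -0.012]
ft_force: [0.2, -0.0, 0.5]
grip_width: 0.0853
```

```bash
python3 t.py; python3 -c "
from h import *
base(-.019,.6177,-.3037,.109)
"
```

```text
t 33.8 tcp [ 0.619  -0.304   0.0942] yaw 134.91 tilt deg radial -1.40 lateral 1.03 q [-0.464  0.719  0.405  1.282  0.018 -1.248] v [-0.006 -0.002  0.021  0.    -0.003 -0.002]
t 33.8 base [ 0.6193 -0.3045  0.1132] toolz [-0.014  0.027 -1.   ] yaw 134.9 tcp [ 0.619  -0.304   0.0942] need units(tool) [ 0.026 -0.01   0.071] F [ 0.2 -0.   0.5] grip 0.0853
```

Close, record the grasp, then lift.

>>> {"fn": "play_rows", "kwargs": {"deltas": [1,0.03,0,0.05,0,0,0,0,0,0,0,0,0,0,0,0,0,0,0,0,0,0,0,0,0,0,0,0,0,0,0,0,0,0,0]}}

```text
clock: 34.67
eef_pos: [0.6184, -0.3031, 0.0929]
tool_rot: [0.384, 0.923, 0.01, -0.01]
ft_force: [-0.2, -0.2, -0.6]
grip_width: 0.0108
```

```bash
python3 t.py; python3 -c "
from h import *
grasp(.6177,-.3037); held(*DISH['long'])
" 2>/dev/null
```

```text
t 34.67 tcp [ 0.6184 -0.3031  0.0929] yaw 134.89 tilt deg radial -1.22 lateral 1.03 q [-0.464  0.715  0.395  1.272  0.018 -1.247] v [-0.     0.001  0.     0.     0.     0.   ]
t 34.67 base [ 0.6177 -0.3037 -0.    ] carrier tilt nan tilt vec [0. 0.] carrier x yaw 44.9 turn 59.4 tcp [ 0.6184 -0.3031  0.0929] F [-0.2 -0.2 -0.6] grip 0.0108
  need units now [6.89  2.812 0.108]
  after turn [ 5.921 -4.45   0.108]
```

>>> {"fn": "play_rows", "kwargs": {"deltas": [0,0,0,-0.1,0,0,0,0,-0.3,0,0,0,0,-0.4,0,0,0,0,-0.45,0,0,0,0,-0.45,0,0,0,0,-0.45,0,0,0,0,-0.3,0,0,0,0,-0.1,0,0,0,0,0,0]}}

```text
clock: 35.8
eef_pos: [0.6174, -0.3056, 0.2455]
tool_rot: [0.384, 0.923, 0.01, -0.017]
ft_force: [0.6, 0.4, -2.9]
grip_width: 0.0106
```

```bash
python3 t.py; python3 -c "
from h import *
held(*DISH['long'],z=.12)
"
```

```text
t 35.8 tcp [ 0.6174 -0.3056  0.2455] yaw 134.89 tilt deg radial -2.01 lateral 1.05 q [-0.468  0.687  0.737  1.657  0.018 -1.251] v [-0.     0.006 -0.009 -0.     0.001 -0.001]
t 35.8 base [ 0.6156 -0.3056  0.1526] carrier tilt 0.79 tilt vec [ 0.7  -0.37] carrier x yaw 44.9 turn 59.4 tcp [ 0.6174 -0.3056  0.2455] F [ 0.6  0.4 -2.9] grip 0.0106
  need units now [6.861 2.856 0.83 ]
  after turn [ 5.944 -4.402  0.83 ]
```

>>> {"fn": "play_rows", "kwargs": {"deltas": [0,0.3,0.12,-0.02,0,0,0.5,0.2,-0.02,0,0,0.55,0.23,-0.03,0,0,0.55,0.23,-0.03,0,0,0.55,0.23,-0.03,0,0,0.55,0.23,-0.03,0,0,0.4,0.17,-0.02,0,0,0,0,0,0]}}

```text
clock: 36.8
eef_pos: [0.5258, -0.0947, 0.2543]
tool_rot: [0.384, 0.923, 0.01, -0.027]
ft_force: [-0.7, -0.6, -2.0]
grip_width: 0.0107
```

```bash
python3 t.py; python3 -c "
from h import *
held(*DISH['long'],z=.12)
"
```

```text
t 36.8 tcp [ 0.5258 -0.0947  0.2543] yaw 134.8 tilt deg radial -2.74 lateral 1.75 q [-0.195  0.341  0.2    1.478  0.03  -0.978] v [-0.014  0.014 -0.006 -0.02  -0.019  0.001]
t 36.8 base [ 0.5223 -0.0941  0.1614] carrier tilt 1.9 tilt vec [ 1.74 -0.74] carrier x yaw 44.8 turn 59.3 tcp [ 0.5258 -0.0947  0.2543] F [-0.7 -0.6 -2. ] grip 0.0107
  need units now [3.25  1.471 0.873]
  after turn [ 2.916 -1.995  0.873]
```

Tilt is acceptable (1.9°). Continuing.

>>> {"fn": "play_rows", "kwargs": {"deltas": [0,0.3,0.13,-0.02,0,0,0.5,0.23,-0.02,0,0,0.55,0.25,-0.02,0,0,0.55,0.25,-0.02,0,0,0.55,0.25,-0.02,0,0,0.5,0.23,-0.02,0,0,0.25,0.1,0,0,0,0,0,0,0]}}

```text
clock: 37.8
eef_pos: [0.4488, 0.1074, 0.2688]
tool_rot: [0.387, 0.922, 0.009, -0.03]
ft_force: [0.3, -1.3, -2.9]
grip_width: 0.0107
```

>>> {"fn": "play_rows", "kwargs": {"deltas": [0,0,0,0,5,0,0,0,0,9,0,0,0,0,9,0,0,0,0,9,0,0,0,0,9,0,0,0,0,9,0,0,0,0,9,0,0,0,0,0]}}

```text
clock: 38.8
eef_pos: [0.4522, 0.0977, 0.266]
tool_rot: [0.804, 0.593, -0.01, -0.028]
ft_force: [-0.3, 0.4, -2.0]
grip_width: 0.0109
```

```bash
python3 t.py; python3 -c "
from h import *
held(*DISH['long'],z=.1)
"
```

```text
t 38.8 tcp [0.4522 0.0977 0.266 ] yaw 72.81 tilt deg radial -2.37 lateral 2.46 q [0.185 0.188 0.026 1.452 0.042 0.484] v [-0.014  0.006 -0.    -0.002 -0.003 -0.001]
t 38.8 base [0.4451 0.0992 0.1734] carrier tilt 3.89 tilt vec [ 3.83 -0.65] carrier x yaw -17.2 turn -2.7 tcp [0.4522 0.0977 0.266 ] F [-0.3  0.4 -2. ] grip 0.0109
  need units now [0.126 0.031 1.226]
  after turn [0.126 0.035 1.226]
```

>>> {"fn": "play_rows", "kwargs": {"deltas": [0,0.13,0.03,0.1,-2.7,0,0,0,0.25,0,0,0,0,0.3,0,0,0,0,0.25,0,0,0,0,0.1,0,0,0,0,0,0]}}

```text
clock: 39.55
eef_pos: [0.4552, 0.1068, 0.2024]
tool_rot: [0.785, 0.619, -0.009, -0.028]
ft_force: [0.1, -0.1, -2.6]
grip_width: 0.0112
```

```bash
python3 t.py; python3 -c "
from h import *
held(*DISH['long'])
c=grab('scene'); d=grab('side'); 
a=cv2.resize(c['color'][70:270,230:430],(400,400)); b=cv2.resize(d['color'][70:270,140:340],(400,400)); cv2.imwrite('pics/l2.png',cv2.convertScaleAbs(np.hstack([a,b]),alpha=1.6))
"
```

```text
t 39.55 tcp [0.4552 0.1068 0.2024] yaw 76.51 tilt deg radial -2.33 lateral 2.50 q [ 0.203  0.225 -0.093  1.294  0.042  0.437] v [ 0.002  0.001  0.006 -0.001 -0.001 -0.013]
t 39.55 base [0.4482 0.108  0.1098] carrier tilt 3.8 tilt vec [ 3.75 -0.58] carrier x yaw -13.5 turn 1.0 tcp [0.4552 0.1068 0.2024] F [ 0.1 -0.1 -2.6] grip 0.0112
  need units now [-0.042  0.052  1.729]
  after turn [-0.041  0.053  1.729]
```

View pics/l2.png

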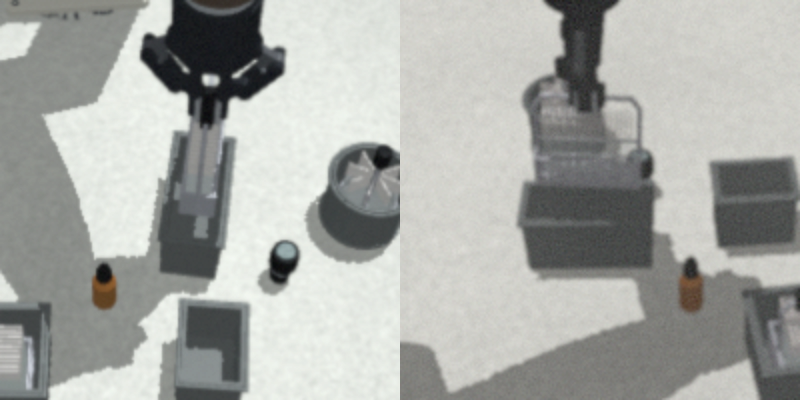

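The long carrier hangs in line over the long dish in both views. Lowering.

>>> {"fn": "play_rows", "kwargs": {"deltas": [0,-0.04,0.03,0.15,1,0,0,0,0.25,0,0,0,0,0.25,0,0,0,0,0.2,0,0,0,0,0,0]}}

```text
clock: 40.28
eef_pos: [0.4562, 0.1054, 0.1512]
tool_rot: [0.791, 0.611, -0.007, -0.027]
ft_force: [-0.2, 0.3, -3.4]
grip_width: 0.011
```

```bash
python3 -c "
from h import *
held(*DISH['long'])
"
```

```text
t 40.27 base [0.4497 0.1068 0.0585] carrier tilt 3.49 tilt vec [ 3.43 -0.65] carrier x yaw -14.6 turn -0.1 tcp [0.4562 0.1054 0.1512] F [-0.2  0.3 -3.4] grip 0.011
  need units now [-0.012 -0.03   0.878]
  after turn [-0.012 -0.03   0.878]
```

>>> {"fn": "play_rows", "kwargs": {"deltas": [0,0,-0.03,0.2,0,0,0,0,0.2,0,0,0,0,0.2,0,0,0,0,0.12,0,0,0,0,0,0]}}

```text
clock: 40.9
eef_pos: [0.4528, 0.1075, 0.1056]
tool_rot: [0.791, 0.611, -0.006, -0.026]
ft_force: [0.1, -0.1, -2.9]
grip_width: 0.011
```

```bash
python3 -c "
from h import *
held(*DISH['long'])
"
```

```text
t 40.9 base [0.4465 0.1089 0.013 ] carrier tilt 3.43 tilt vec [ 3.37 -0.66] carrier x yaw -14.6 turn -0.1 tcp [0.4528 0.1075 0.1056] F [ 0.1 -0.1 -2.9] grip 0.011
  need units now [-0.017 -0.008  0.117]
  after turn [-0.017 -0.008  0.117]
```

>>> {"fn": "play_rows", "kwargs": {"deltas": [0,-0.01,0,0.06,0,0,0,0,0.05,0,0,0,0,0.04,0,0,0,0,0,0]}}

```text
clock: 41.4
eef_pos: [0.4532, 0.108, 0.1022]
tool_rot: [0.791, 0.611, -0.004, -0.026]
ft_force: [0.4, -0.4, -1.3]
grip_width: 0.0111
```

```bash
python3 -c "
from h import *
held(*DISH['long'])
"
```

```text
t 41.4 base [0.4473 0.1096 0.0095] carrier tilt 3.2 tilt vec [ 3.1  -0.78] carrier x yaw -14.6 turn -0.1 tcp [0.4532 0.108  0.1022] F [ 0.4 -0.4 -1.3] grip 0.0111
  need units now [-0.03  -0.021  0.058]
  after turn [-0.03  -0.021  0.058]
```

>>> {"fn": "play_rows", "kwargs": {"deltas": [0,-0.03,-0.02,0.08,0,0,0,0,0.06,0,0,0,0,0.06,0,0,0,0,0,0]}}

```text
clock: 41.9
eef_pos: [0.4531, 0.1091, 0.1017]
tool_rot: [0.791, 0.611, 0.002, -0.025]
ft_force: [-0.4, 0.6, -2.3]
grip_width: 0.011
```

```bash
python3 -c "
from h import *
held(*DISH['long'])
"
```

```text
t 41.9 base [0.4482 0.1113 0.009 ] carrier tilt 2.73 tilt vec [ 2.48 -1.13] carrier x yaw -14.6 turn -0.1 tcp [0.4531 0.1091 0.1017] F [-0.4  0.6 -2.3] grip 0.011
  need units now [-0.061 -0.03   0.048]
  after turn [-0.061 -0.03   0.048]
```

Levelling on contact. The gap under the raised end is about 5 mm, so I'll release and back off.

>>> {"fn": "play_rows", "kwargs": {"deltas": [0.3,0,0,0,0,0.6,0,0,0,0,1,0,0,0,0,1,0,0,0,0,1,0,0,0,0,1,0,0,-0.3,0,1,0,0,-0.5,0,1,0,0,-0.6,0,1,0,0,-0.6,0,1,0,0,-0.4,0,1,0,0,0,0]}}

```text
clock: 43.28
eef_pos: [0.457, 0.103, 0.2472]
tool_rot: [0.791, 0.611, 0.001, -0.026]
ft_force: [1.3, 0.2, 1.0]
grip_width: 0.0854
```

```bash
python3 t.py; python3 -c "
from h import *
c=grab('wrist'); 
px=proj(c,[[.4455,.1083,.126]])[0].round().astype(int); print(px); blob(c,px,z=.126)
d=grab('side'); a=cv2.resize(c['color'],(533,400)); b=cv2.resize(d['color'][120:240,185:265],(267,400)); cv2.imwrite('pics/l3.png',cv2.convertScaleAbs(np.hstack([a,b]),alpha=1.6))
delta(.4288,-.2929,.24,125)
"
```

```text
t 43.27 tcp [0.457  0.103  0.2472] yaw 75.38 tilt deg radial -1.17 lateral 2.77 q [ 0.191  0.189 -0.021  1.383  0.048  0.445] v [-0.     0.013 -0.038 -0.009 -0.    -0.001]
[278 192]
blob [ 60  39  14  48 636] mean [0.449  0.1123] rect [449.  112.3] [ 9.9 36.3] 75.9 pca 165.8
t 43.38 tcp [0.4555 0.1027 0.2449] yaw 75.4 tilt 3.13 q [11. 11. -1. 79.  3. 25.] grip 0.0853 F [ 0.   0.1 -0.2]
 turn deg(tool z) -49.6
  units now [-6.493  1.234  0.082]
  units after turn [-5.146 -4.146  0.082]
```

View pics/l3.png

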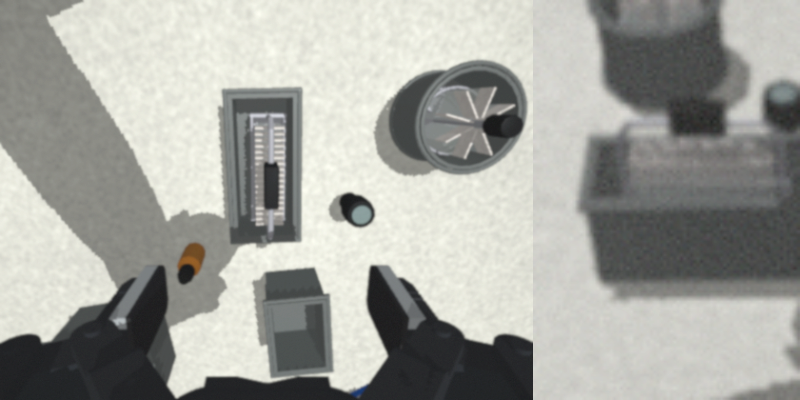

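The long carrier is seated in its dish, grip at (271,185), about 5 mm off centre. The round one still stands in its dish. Last is the short carrier.

>>> {"fn": "play_rows", "kwargs": {"deltas": [1,-0.3,0.06,-0.03,0,1,-0.6,0.11,-0.03,0,1,-0.6,0.11,-0.03,0,1,-0.6,0.11,-0.03,0,1,-0.6,0.11,-0.03,0,1,-0.6,0.11,-0.03,0,1,-0.6,0.11,-0.03,0,1,-0.6,0.11,-0.03,0,1,-0.6,0.11,-0.03,0,1,-0.6,0.11,-0.03,0,1,-0.6,0.11,-0.03,0]}}

```text
clock: 44.75
eef_pos: [0.4189, -0.2875, 0.2291]
tool_rot: [0.788, 0.614, -0.011, -0.041]
ft_force: [0.1, 0.5, -0.1]
grip_width: 0.0853
```

>>> {"fn": "play_rows", "kwargs": {"deltas": [1,0,0,0,-10,1,0,0,0,-10,1,0,0,0,-10,1,0,0,0,-10,1,0,0,0,-9,1,0,0,0,0]}}

```text
clock: 45.5
eef_pos: [0.4131, -0.2871, 0.2163]
tool_rot: [0.453, 0.89, 0.009, -0.053]
ft_force: [0.9, -0.8, -0.8]
grip_width: 0.085
```

```bash
python3 t.py; python3 -c "
from h import *
c=grab('wrist','s1.png'); 
px=proj(c,[[.4288,-.2929,.12]])[0].round().astype(int); print(px); blob(c,px,z=.12)
base(-.019,.4288,-.2929,.109)
"
```

```text
t 45.5 tcp [ 0.4131 -0.2871  0.2163] yaw 125.93 tilt deg radial -6.18 lateral 0.17 q [-0.609  0.341  0.097  1.435  0.003 -1.238] v [-0.     0.011 -0.016 -0.006 -0.001 -0.001]
[247 230]
blob [ 52  30  16  53 766] mean [ 0.4261 -0.2954] rect [ 426.8 -294.9] [37.9 10.4] 34.5 pca 34.9
t 45.55 base [ 0.4147 -0.2883  0.2351] toolz [-0.087  0.064 -0.994] yaw 125.9 tcp [ 0.4131 -0.2871  0.2162] need units(tool) [-0.415  0.213  2.064] F [ 0.3  0.2 -0.6] grip 0.0852
```

The tool tilt is back to −6.2° radial. I'll undo it with the reach-limit method before grasping.

>>> {"fn": "play_rows", "kwargs": {"deltas": [1,-0.2,0.07,-0.1,0,1,-0.47,0.16,-0.1,0,1,-0.47,0.16,-0.1,0,1,-0.47,0.16,-0.1,0,1,-0.47,0.16,-0.1,0,1,-0.47,0.16,0,0,1,-0.4,0.14,0,0,1,-0.2,0.07,0,0,1,-0.1,0.04,0,0]}}

```text
clock: 46.68
eef_pos: [0.5853, -0.4094, 0.2141]
tool_rot: [0.463, 0.884, 0.009, -0.06]
ft_force: [-0.5, 0.6, 0.1]
grip_width: 0.0856
```

```bash
python3 t.py
```

```text
t 46.67 tcp [ 0.5853 -0.4094  0.2141] yaw 124.54 tilt deg radial -6.89 lateral 0.15 q [-0.611  0.865  0.987  1.813  0.003 -1.217] v [0.002 0.205 0.353 0.163 0.002 0.025]
```

>>> {"fn": "play_rows", "kwargs": {"deltas": [1,-0.19,0.07,-0.15,0,1,-0.19,0.07,-0.15,0,1,-0.19,0.07,-0.1,0,1,-0.19,0.07,-0.05,0,1,-0.19,0.07,-0.05,0,1,-0.19,0.07,-0.05,0,1,-0.19,0.07,-0.05,0,1,-0.19,0.07,-0.05,0,1,-0.19,0.07,-0.05,0]}}

```text
clock: 47.8
eef_pos: [0.6302, -0.4418, 0.2102]
tool_rot: [0.468, 0.883, 0.005, -0.028]
ft_force: [-0.3, 0.1, 0.1]
grip_width: 0.0854
```

```bash
python3 t.py
```

```text
t 47.8 tcp [ 0.6302 -0.4418  0.2102] yaw 124.08 tilt deg radial -3.29 lateral 0.15 q [-0.612  1.008  1.274  1.894  0.003 -1.208] v [-0.001  0.014 -0.002 -0.093  0.002 -0.001]
```

>>> {"fn": "play_rows", "kwargs": {"deltas": [1,-0.19,0.07,-0.05,0,1,-0.19,0.07,-0.05,0,1,-0.19,0.07,-0.05,0,1,-0.19,0.07,-0.05,0,1,-0.19,0.07,-0.05,0,1,-0.19,0.07,-0.05,0,1,-0.19,0.07,-0.05,0,1,-0.19,0.07,-0.05,0,1,0,0,0,0]}}

```text
clock: 48.92
eef_pos: [0.6582, -0.4627, 0.2]
tool_rot: [0.469, 0.883, 0.0, 0.009]
ft_force: [0.0, 0.2, -0.5]
grip_width: 0.0855
```

```bash
python3 t.py; python3 -c "
from h import *
base(-.019,.428,-.294,.25)"
```

```text
t 48.92 tcp [ 0.6582 -0.4627  0.2   ] yaw 124.1 tilt deg radial 1.03 lateral 0.14 q [-0.614  1.02   1.274  1.807  0.003 -1.209] v [-0.001 -0.001  0.     0.004  0.001 -0.   ]
t 48.92 base [ 0.6579 -0.4625  0.219 ] toolz [ 0.016 -0.008 -1.   ] yaw 124.1 tcp [ 0.6582 -0.4627  0.2   ] need units(tool) [ 4.465 -1.593 -0.602] F [ 0.   0.2 -0.5] grip 0.0855
```

>>> {"fn": "play_rows", "kwargs": {"deltas": [1,0.3,-0.11,-0.1,0,1,0.45,-0.16,-0.06,0,1,0.45,-0.16,-0.06,0,1,0.45,-0.16,-0.06,0,1,0.45,-0.16,-0.06,0,1,0.45,-0.16,-0.06,0,1,0.45,-0.16,-0.06,0,1,0.45,-0.16,-0.06,0,1,0.45,-0.16,-0.06,0,1,0.3,-0.1,0,0,1,0,0,0,0,1,0,0,0,0]}}

```text
clock: 50.42
eef_pos: [0.4354, -0.2988, 0.2298]
tool_rot: [0.469, 0.883, -0.0, 0.011]
ft_force: [-0.2, -0.3, -0.3]
grip_width: 0.0852
```

```bash
python3 t.py; python3 -c "
from h import *
c=grab('wrist'); px=proj(c,[[.428,-.294,.12]])[0].round().astype(int); blob(c,px,z=.12)
base(-.019,.428,-.294,.109)"
```

```text
t 50.42 tcp [ 0.4354 -0.2988  0.2298] yaw 124.1 tilt deg radial 1.24 lateral 0.13 q [-0.603  0.28   0.053  1.322  0.002 -1.198] v [-0.002 -0.009 -0.004  0.003 -0.002  0.001]
blob [ 53  32  16  51 721] mean [ 0.4266 -0.295 ] rect [ 426.8 -294.9] [37.5 10.7] 34.5 pca 35.0
t 50.48 base [ 0.4351 -0.2986  0.2487] toolz [ 0.019 -0.01  -1.   ] yaw 124.1 tcp [ 0.4355 -0.2988  0.2297] need units(tool) [ 0.174 -0.078  2.325] F [ 0.2 -0.2 -0.3] grip 0.0854
```

>>> {"fn": "play_rows", "kwargs": {"deltas": [1,0.16,-0.07,0,-0.8,1,0,0,0.36,0,1,0,0,0.36,0,1,0,0,0.36,0,1,0,0,0.36,0,1,0,0,0.3,0,1,0,0,0.2,0,1,0,0,0,0]}}

```text
clock: 51.48
eef_pos: [0.4283, -0.2946, 0.1084]
tool_rot: [0.461, 0.887, -0.0, 0.01]
ft_force: [-0.0, -0.3, 0.1]
grip_width: 0.0856
```

```bash
python3 t.py; python3 -c "
from h import *
base(-.019,.4278,-.2942,.109)"
```

```text
t 51.48 tcp [ 0.4283 -0.2946  0.1084] yaw 125.09 tilt deg radial 1.12 lateral 0.13 q [-0.604  0.352 -0.177  1.022  0.002 -1.216] v [-0.001 -0.008  0.015  0.002 -0.001 -0.002]
t 51.48 base [ 0.428  -0.2944  0.1274] toolz [ 0.017 -0.009 -1.   ] yaw 125.1 tcp [ 0.4283 -0.2946  0.1084] need units(tool) [ 0.01  -0.003  0.307] F [-0.  -0.3  0.1] grip 0.0856
```

>>> {"fn": "play_rows", "kwargs": {"deltas": [1,0,0,0.2,0,1,0,0,0.11,0,1,0,0,0,0,0,0,0,0,0,0,0,0,0,0,0,0,0,0,0,0,0,0,0,0,0,0,0,0,0,0,0,0,0,0]}}

```text
clock: 52.6
eef_pos: [0.4301, -0.2958, 0.0909]
tool_rot: [0.461, 0.887, -0.0, 0.012]
ft_force: [0.4, -0.9, 0.6]
grip_width: 0.011
```

```bash
python3 t.py; python3 -c "
from h import *
grasp(.4278,-.2942)"
```

```text
t 52.6 tcp [ 0.4301 -0.2958  0.0909] yaw 125.11 tilt deg radial 1.38 lateral 0.13 q [-0.604  0.371 -0.2    0.976  0.002 -1.217] v [-0.001  0.001  0.001 -0.003 -0.003  0.001]
```

>>> {"fn": "play_rows", "kwargs": {"deltas": [0,0,0,-0.1,0,0,0,0,-0.3,0,0,0,0,-0.4,0,0,0,0,-0.45,0,0,0,0,-0.45,0,0,0,0,-0.45,0,0,0,0,-0.3,0,0,0,0,-0.1,0,0,0,0,0,0]}}

```text
clock: 53.72
eef_pos: [0.425, -0.2927, 0.2484]
tool_rot: [0.461, 0.887, -0.0, 0.009]
ft_force: [-1.0, -0.1, -1.8]
grip_width: 0.0109
```

```bash
python3 t.py; python3 -c "
from h import *
held(*DISH['short'],z=.13)
"
```

```text
t 53.73 tcp [ 0.425  -0.2927  0.2484] yaw 125.11 tilt deg radial 1.06 lateral 0.12 q [-0.605  0.251  0.063  1.364  0.002 -1.217] v [-0.     0.002 -0.007  0.    -0.001  0.001]
t 53.73 base [ 0.4222 -0.2909  0.1576] carrier tilt 0.31 tilt vec [ 0.26 -0.17] carrier x yaw 35.1 turn 44.1 tcp [ 0.425  -0.2927  0.2484] F [-1.  -0.1 -1.8] grip 0.0109
  need units now [3.289 6.598 0.46 ]
  after turn [6.909 2.404 0.46 ]
```

>>> {"fn": "play_rows", "kwargs": {"deltas": [0,0.12,0.25,-0.02,0,0,0.22,0.45,-0.03,0,0,0.26,0.52,-0.03,0,0,0.26,0.52,-0.03,0,0,0.26,0.52,-0.03,0,0,0.26,0.52,-0.03,0,0,0.2,0.4,-0.02,0,0,0,0,0,0]}}

```text
clock: 54.72
eef_pos: [0.5277, -0.091, 0.252]
tool_rot: [0.46, 0.888, 0.001, 0.001]
ft_force: [0.0, 0.7, -1.4]
grip_width: 0.0112
```

```bash
python3 t.py; python3 -c "
from h import *
held(*DISH['short'],z=.13)
"
```

```text
t 54.73 tcp [ 0.5277 -0.091   0.252 ] yaw 125.26 tilt deg radial 0.17 lateral 0.02 q [-0.171  0.302  0.141  1.407  0.    -0.786] v [-0.004  0.    -0.02   0.006 -0.019  0.008]
t 54.73 base [ 0.5237 -0.0884  0.1611] carrier tilt 1.23 tilt vec [ 1.04 -0.65] carrier x yaw 35.3 turn 44.3 tcp [ 0.5277 -0.091   0.252 ] F [ 0.   0.7 -1.4] grip 0.0112
  need units now [1.486 3.28  0.523]
  after turn [3.309 1.268 0.523]
```

>>> {"fn": "play_rows", "kwargs": {"deltas": [0,0.12,0.25,-0.02,0,0,0.22,0.5,-0.03,0,0,0.25,0.55,-0.03,0,0,0.25,0.55,-0.03,0,0,0.25,0.55,-0.03,0,0,0.22,0.5,-0.03,0,0,0.12,0.25,-0.02,0,0,0,0,0,0]}}

```text
clock: 55.72
eef_pos: [0.6351, 0.0959, 0.2599]
tool_rot: [0.463, 0.887, -0.0, -0.002]
ft_force: [0.5, -0.8, -2.5]
grip_width: 0.0111
```

>>> {"fn": "play_rows", "kwargs": {"deltas": [0,0,0,0,5,0,0,0,0,9,0,0,0,0,9,0,0,0,0,9,0,0,0,0,9,0,0,0,0,3,0,0,0,0,0]}}

```text
clock: 56.6
eef_pos: [0.6316, 0.0896, 0.2584]
tool_rot: [0.772, 0.635, -0.004, -0.003]
ft_force: [-0.9, -0.4, -1.5]
grip_width: 0.0112
```

```bash
python3 t.py; python3 -c "
from h import *
held(*DISH['short'],z=.1)
"
```

```text
t 56.6 tcp [0.6316 0.0896 0.2584] yaw 78.9 tilt deg radial -0.54 lateral 0.03 q [1.410e-01 5.320e-01 5.050e-01 1.553e+00 1.000e-03 3.340e-01] v [-0.009 -0.007 -0.008  0.    -0.001  0.004]
t 56.6 base [0.6297 0.0945 0.1676] carrier tilt 1.57 tilt vec [ 0.9  -1.29] carrier x yaw -11.1 turn -2.1 tcp [0.6316 0.0896 0.2584] F [-0.9 -0.4 -1.5] grip 0.0112
  need units now [0.072 0.053 1.125]
  after turn [0.071 0.059 1.125]
```

Only 1.6° of tilt. Adjust and lower to just above the rim, then check.

>>> {"fn": "play_rows", "kwargs": {"deltas": [0,0.07,0.06,0.1,-2,0,0,0,0.3,0,0,0,0,0.3,0,0,0,0,0.25,0,0,0,0,0.1,0,0,0,0,0,0]}}

```text
clock: 57.35
eef_pos: [0.6356, 0.0923, 0.1917]
tool_rot: [0.758, 0.652, -0.004, -0.003]
ft_force: [-0.4, 0.8, -2.0]
grip_width: 0.011
```

```bash
python3 t.py; python3 -c "
from h import *
held(*DISH['short'])
c=grab('scene'); d=grab('side'); 
a=cv2.resize(c['color'][140:300,260:420],(400,400)); b=cv2.resize(d['color'][60:220,240:400],(400,400)); cv2.imwrite('pics/sh2.png',cv2.convertScaleAbs(np.hstack([a,b]),alpha=1.6))
"
```

```text
t 57.35 tcp [0.6356 0.0923 0.1917] yaw 81.4 tilt deg radial -0.60 lateral 0.04 q [1.440e-01 5.560e-01 3.730e-01 1.399e+00 1.000e-03 2.940e-01] v [-0.    -0.     0.007  0.001 -0.001 -0.006]
t 57.35 base [0.6334 0.0971 0.1009] carrier tilt 1.63 tilt vec [ 1.01 -1.28] carrier x yaw -8.6 turn 0.4 tcp [0.6356 0.0923 0.1917] F [-0.4  0.8 -2. ] grip 0.011
  need units now [0.017 0.007 1.582]
  after turn [0.017 0.006 1.582]
```

View pics/sh2.png

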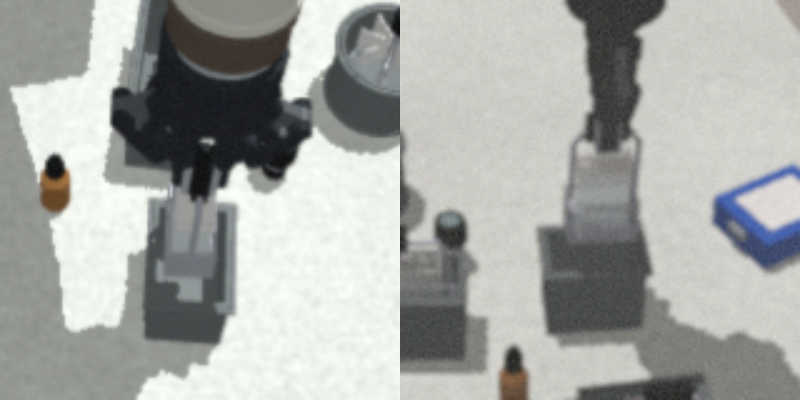

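The short carrier is in line over its dish in both views. Lowering in.

>>> {"fn": "play_rows", "kwargs": {"deltas": [0,0.02,0,0.15,0,0,0,0,0.25,0,0,0,0,0.25,0,0,0,0,0.2,0,0,0,0,0,0]}}

```text
clock: 58.08
eef_pos: [0.6358, 0.0937, 0.1382]
tool_rot: [0.758, 0.652, -0.003, -0.003]
ft_force: [-0.2, -0.2, -1.1]
grip_width: 0.011
```

```bash
python3 -c "
from h import *
held(*DISH['short'])
"
```

```text
t 58.08 base [0.6338 0.0985 0.0474] carrier tilt 1.57 tilt vec [ 0.9  -1.29] carrier x yaw -8.6 turn 0.4 tcp [0.6358 0.0937 0.1382] F [-0.2 -0.2 -1.1] grip 0.011
  need units now [-0.01  -0.006  0.691]
  after turn [-0.01  -0.007  0.691]
```

>>> {"fn": "play_rows", "kwargs": {"deltas": [0,0,0,0.2,0,0,0,0,0.2,0,0,0,0,0.13,0,0,0,0,0.08,0,0,0,0,0.05,0,0,0,0,0,0]}}

```text
clock: 58.82
eef_pos: [0.6365, 0.094, 0.0977]
tool_rot: [0.758, 0.652, -0.002, -0.002]
ft_force: [0.1, -0.4, -0.8]
grip_width: 0.0111
```

```bash
python3 -c "
from h import *
held(*DISH['short'])
"
```

```text
t 58.83 base [0.6348 0.0989 0.0069] carrier tilt 1.53 tilt vec [ 0.74 -1.34] carrier x yaw -8.6 turn 0.4 tcp [0.6365 0.094  0.0977] F [ 0.1 -0.4 -0.8] grip 0.0111
  need units now [-0.019 -0.027  0.015]
  after turn [-0.02  -0.027  0.015]
```

Within 1 mm of the floor. A small press, then release and retreat.

>>> {"fn": "play_rows", "kwargs": {"deltas": [0,0,0,0.04,0,0,0,0,0,0,0.3,0,0,0,0,0.6,0,0,0,0,1,0,0,0,0,1,0,0,0,0,1,0,0,-0.3,0,1,0,0,-0.5,0,1,0,0,-0.6,0,1,0,0,-0.6,0,1,0,0,-0.4,0,1,0,0,0,0]}}

```text
clock: 60.32
eef_pos: [0.6376, 0.094, 0.2444]
tool_rot: [0.758, 0.652, -0.001, -0.002]
ft_force: [1.5, 0.0, -0.2]
grip_width: 0.0853
```

```bash
python3 t.py; python3 -c "
from h import *
c=grab('wrist'); px=proj(c,[[.633,.098,.126]])[0].round().astype(int); blob(c,px,z=.126)
base(0,.4,.35,.25)"
```

```text
t 60.33 tcp [0.6376 0.094  0.2444] yaw 81.41 tilt deg radial -0.24 lateral 0.08 q [1.460e-01 5.430e-01 4.880e-01 1.519e+00 1.000e-03 2.960e-01] v [-0.     0.016 -0.038 -0.01  -0.    -0.001]
blob [ 48  38  18  50 687] mean [0.6359 0.0949] rect [635.1  95.1] [12.9 38. ] 81.5 pca 171.9
t 60.38 base [0.6369 0.0939 0.2428] toolz [-0.007  0.    -1.   ] yaw 81.4 tcp [0.6369 0.0939 0.2428] need units(tool) [ 3.631 -4.543 -0.091] F [0.2 0.4 0.5] grip 0.0856
```

>>> {"fn": "play_rows", "kwargs": {"deltas": [1,0.41,-0.6,-0.06,0,1,0.41,-0.6,-0.06,0,1,0.41,-0.6,-0.06,0,1,0.41,-0.6,-0.06,0,1,0.41,-0.6,-0.06,0,1,0.41,-0.6,-0.06,0,1,0.41,-0.6,-0.06,0,1,0.41,-0.6,-0.06,0,1,0.41,-0.6,-0.06,0,1,0.41,-0.6,-0.06,0,1,0.41,-0.6,-0.06,0,1,0,0,0,0]}}

```text
clock: 61.88
eef_pos: [0.2683, 0.4247, 0.2633]
tool_rot: [0.759, 0.651, -0.021, -0.005]
ft_force: [-0.1, -0.5, -0.3]
grip_width: 0.0853
```

```bash
python3 t.py
python3 - <<'E'
from h import *
S=grab('scene');d=grab('side')
a=cv2.resize(S['color'][125:290,190:450],(520,330)); b=cv2.resize(d['color'][85:285,190:380],(314,330)); cv2.imwrite('pics/end.png',cv2.convertScaleAbs(np.hstack([a,b])[:,:800],alpha=2))
for k,z in(('long',.114),('short',.114),('double',.114),('round',.114)):
    x,y,_=DISH[k]; P=[]
    for c in(S,d):
        px=proj(c,[[x,y,z]])[0].round().astype(int); m=(c['color'].max(2)<28).astype(np.uint8); r=13
        w=m[px[1]-r:px[1]+r,px[0]-r:px[0]+r]; N,L,T,ce=cv2.connectedComponentsWithStats(w); i=1+np.argmax(T[1:,4]); P.append(ce[i]+px-r)
    o1,d1=ray(S,P[0]);o2,d2=ray(d,P[1]); t=np.linalg.lstsq(np.c_[d1[0],-d2[0]],o2-o1,rcond=None)[0]; A=o1+t[0]*d1[0];B=o2+t[1]*d2[0]
    print(k,'grip',((A+B)/2).round(4),'gap',np.linalg.norm(A-B).round(4),'off dish mm',((((A+B)/2)[:2]-[x,y])*1000).round(1))
E
```

```text
t 61.88 tcp [0.2683 0.4247 0.2633] yaw 81.28 tilt deg radial -2.15 lateral 1.24 q [0.995 0.265 0.119 1.463 0.021 1.147] v [-0.03   0.005 -0.037 -0.006 -0.025  0.004]
long grip [0.454  0.1108 0.1139] gap 0.0057 off dish mm [8.5 2.5]
short grip [0.6391 0.0927 0.1121] gap 0.0005 off dish mm [ 6.1 -5.3]
double grip [ 0.6283 -0.1172  0.1189] gap 0.0045 off dish mm [ 9.8 -3.2]
round grip [0.4554 0.3013 0.1196] gap 0.0026 off dish mm [ 6.4 -0.4]
```

View pics/end.png

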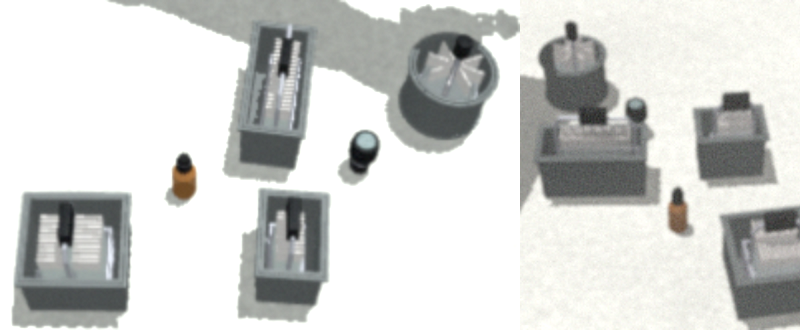

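All four carriers look seated and the bystanders stand in place. The double and round grip heights came out 5 mm high with tight windows, so I'll recheck those.

Run:
```python
from h import *
S=load('scene');d=load('side')
for k in('long','short','double','round'):
  x,y,_=DISH[k]; x+=.005
  for th in(28,36):
    P=[];n=[]
    for c in(S,d):
        px=proj(c,[[x,y,.118]])[0].round().astype(int); m=(c['color'].max(2)<th).astype(np.uint8); r=17
        w=m[px[1]-r:px[1]+r,px[0]-r:px[0]+r]; N,L,T,ce=cv2.connectedComponentsWithStats(w); i=1+np.argmax(T[1:,4]); P.append(ce[i]+px-r); n.append(T[i].tolist())
    o1,d1=ray(S,P[0]);o2,d2=ray(d,P[1]); t=np.linalg.lstsq(np.c_[d1[0],-d2[0]],o2-o1,rcond=None)[0]; A=o1+t[0]*d1[0];B=o2+t[1]*d2[0]
    print(k,th,((A+B)/2).round(4),'gap',np.linalg.norm(A-B).round(4),n)
```

```text
long 28 [0.454  0.1108 0.1139] gap 0.0057 [[16, 9, 7, 18, 57], [17, 14, 7, 8, 20]]
long 36 [0.4494 0.1132 0.1134] gap 0.0006 [[16, 9, 8, 19, 75], [9, 12, 16, 10, 128]]
short 28 [0.6391 0.0927 0.1121] gap 0.0005 [[12, 9, 6, 19, 42], [18, 21, 1, 1, 1]]
short 36 [0.6333 0.0957 0.1088] gap 0.002 [[12, 8, 8, 21, 118], [12, 20, 7, 5, 17]]
double 28 [ 0.6285 -0.117   0.1186] gap 0.0042 [[13, 9, 7, 20, 84], [21, 18, 1, 1, 1]]
double 36 [ 0.6227 -0.1173  0.1111] gap 0.0007 [[12, 8, 8, 22, 143], [10, 15, 17, 11, 85]]
round 28 [0.4554 0.3013 0.1196] gap 0.0026 [[12, 12, 10, 12, 77], [17, 16, 1, 1, 1]]
round 36 [0.4506 0.304  0.1111] gap 0.0009 [[12, 12, 11, 12, 99], [14, 15, 5, 9, 30]]
```

With a complete mask the grips sit at 0.109–0.113 m, within error of the expected 0.114, and within 7 mm of the dish centres. The earlier high values came from single-pixel blobs. Handing in.

```bash
python3 -c "
from workcell import ticket
print(ticket.job_done())"
```

```text
the job is handed in; nothing more can be done
None
```

All four carriers were placed in their own dishes, lowered until they touched the floor or came within about 1 mm of it, then released. I handed the job in at about 62 s with the gripper clear; the hand-in reports no verdict.

**Last checks:** The final scene and side pictures show all four carriers upright inside their dishes, with the oil bottle and eyepiece still standing. I did not re-measure whether the dishes or the bystanders had shifted. Measured from both cameras, every grip is within about 7 mm of its dish centre (limit 18 mm). Grip heights came out at 0.109–0.113 m against an expected 0.114 m, which is within my measuring error.

**What disagreed or failed:**
- **High grip readings:** A first height check gave 0.119 m for the double and round carriers. It came from one-pixel blobs, and the check with fuller masks replaced it.
- **Tool tilt:** The tool crept up to about 7° out of vertical as moves added up. I corrected it twice by commanding reaches past the arm's limit. By my estimate no carrier tilted more than about 4° while held.
- **Contact force:** When the double carrier touched down, the force reading did not rise as expected. I judged contact there by the height no longer changing.

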